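Hang the slide rack to drain on the swivel hook

ROBOT

A 6-joint arm with a two-finger parallel gripper is mounted at the origin on the work surface. World frame = base frame: x ahead of the robot, y to its left, z up, the work surface at z = 0. Lengths are in m, angles in degrees, forces in N, time in s.
With the tool pointing down it reaches from about 0.35 to 0.8 m from the base axis. Payload 7.3 kg.
Tool frame: the origin (TCP) lies between the finger pads; the fingertips stand tcp_to_tips ahead of it and the grasp point (between the pads) lies 5 mm behind it (tcp_to_tips is the distance from the TCP to the fingertips, in m); z points along the fingers, x is the direction in which the jaws open and shut, and the axes are right-handed (so a half turn about z gives the same grasp; the last joint's range is limited). The gripper opens to 85 mm and grips with 20 to 120 N. Pads are 22 mm wide; open, the fingers measure 114 mm over their backs; the gripper's body (76 mm by 85 mm) begins 54 mm behind the grasp point. The pads swing forward as they close: fully open they stand 13 mm farther back than shut.
Start: joints at [-8.365, 19.595, 87.324, -0, 73.075, -8.365], TCP at [0.525, 0, 0.209] pointing down, gripper open.
Joint ranges: [-145.02, 145.02], [-44.19, 115.74], [2.07, 154.8], [-57.11, 237.11], [16.16, 152.29], [-177.93, 177.93]. Speed limits (degrees/s): [147.25, 147.25, 180, 180, 180, 180].

INTERFACE

Orientations are given as a 3x3 rotation matrix whose columns are the frame's x, y, z axes.
In Python, from rig import get_state, get_image, camera_model, hand_in, tcp_to_tips gives the robot as it stands.
- The arm moves only by the tool servo_tool, never from a script. Its argument "steps" is a list of rows, each an object of numbers: "tx", "ty", "tz": the shift along the tool's x, y, z in cm; "wx", "wy", "wz": the turn, a rotation vector about the tool's x, y, z in degrees; "fingers": the opening, from 0 (shut) to 1 (fully open). In form: [{"tx": .., "ty": .., "tz": .., "wx": .., "wy": .., "wz": .., "fingers": ..}, ...]. A call has 1 to 5 rows; each row shifts and turns the commanded pose from where the row before left it, along the tool's axes as they then stand; what a row does not reach is not made up. A row lasts 1/12 s, in which the tool goes at most 41.7 mm and 7.16 degrees, less where a joint would pass 70% of its speed; a pose out of reach is approached as far as the arm can. A call is refused whole if a number of a shift passes 4.17 or a number of a turn 7.16, either way. A call with a gripper value outside its range is refused whole. The fingers move at their own pace and stop on an object; "force" is the grip in N (left out, the last holds). Time passes only in rows, so rows that do not move let the fingers close. It gives the time, the measured TCP pose, the force and the opening at its end, in the units of the state.
- get_state(): the state, without advancing time (a new reading comes with each control period).
- get_image(name): name is "scene" or "side" or "wrist"; returns the picture (420x560x3 uint8, red, green, blue); there is no depth.
- camera_model(name): a dict with "vertical_fov" (degrees; the focal length in pixels is half the picture's height over the tangent of half this angle, whatever the lens; pixels are square), "cx", "cy" (the principal point, pixels), "R" (3x3) and "t" (3): a world point X has camera coordinates R X + t. Camera axes: x right, y down, z forward; pixel columns grow to the right and rows downward; lengths in m; the calibration is good to about 2 mm. The wrist camera is an equidistant fisheye: a pixel r from the principal point sees the ray r / f radians off the axis. A picture is of the moment at which its call begins: read the wrist's pose just before it. camera_model takes no time and is no camera call; for the wrist camera it gives the pose at the moment of the call.
- hand_in(): hands the job in, once; it reports no verdict.
The state is a dict: "clock": time; "joints": joint angles; "joint_velocities": joint speeds; "joint_efforts": joint torques, N m; "ee_pos": TCP position; "ee_rot": TCP orientation; "contact_force": force on the tool from outside, world axes, zero at the start; "ft_torque": the same for the moment, N m; "width": finger opening in m.
Only numpy, scipy, OpenCV 4.12 (cv2) and the standard library are available. Lean on these libraries where they do the work, as an engineer would, in place of code of your own. Each camera call takes 0.05 s, during which the arm holds its last target.

TASK

Turn the draining stand's stiff swivel hook counter-clockwise (seen from above) until it faces out over its drip tray and is pressed firmly home against its sprung stop, held there for about half a second with about 10 N at the hook's end; do not force it beyond that. Then hang the slide rack by its tall handle on the hook, set down gently so that it drains freely over the tray, let go, and leave the other things on the bench where they are.

Things in the scene. Friction and masses are not known exactly. Their poses are not given: they have to be found in the camera images.
- stand: draining stand bolted to the bench: grey plate, steel post 18 mm diameter, steel drip tray 120 x 130 x 24 high lying 21 to 141 from the post along the stand's -x. Origin on the post's axis at bench level, z up. The hook's stop lies where its arm points along the stand's -x give or take 0.4 rad: it is clamped differently each time and not measured, so it must be felt for.
- hook: steel swivel hook on top of the post (mm). Origin on the turning axis at the arm's upper face (175 above the bench), x outward along the arm, z up. Arm 8 x 8 square; hub 28 diameter, top 4 above the arm. Starts 0.6 to 2.3 rad clockwise (from above) of the -x direction of the stand, turns stiffly (friction 0.3 N m, 4 N at 75 from the axis) and stays where left.
- hook_tip (a point): top centre of the hook's upright round tip pin: 10 mm diameter, 85 from the turning axis, 14 above the arm's upper face. Arm and pin end 90 from the axis. Axes as hook
- stop_spring (a joint): twist of the hook's sprung mount on the post, rad, 20 N m per rad, positive counter-clockwise: shows the torque on the hook. About 0.015 while the hook turns freely (friction may leave as much when let go), rising once it meets the stop: home is above 0.03 (0.6 N m, 7.5 N at 80 mm from the axis) for 0.3 s; too much is 0.065 either way (1.3 N m, 16 N).
- rack: steel slide rack 44 (x) x 62 (y) x 34 mm high with glass slides, about 0.22 kg. Origin under its centre. Handle: uprights at y = -14 and 14 (24 clear between, open from 34 to 125 high, so the hook's arm passes along x, from either side), crossbar 7 (x) x 32 (y), 125 to 131 high, and on it a black grip block 14 x 14, 131 to 171 high, gripped from above by any two faces.
- eye (a point): middle of the underside of the rack's handle crossbar, 125 above the rack's underside: the place that rests on the hook's arm. Axes as rack
- tube_rack: blue tube rack, 60 x 160 x 82 high, with ten capped glass tubes (mm); origin under its centre; a bystander, leave it alone
- bottle: white bottle with screw cap, 60 diameter, 120 high (mm); origin under its centre; a bystander, leave it alone
- beaker: glass beaker, 70 diameter, 85 high (mm); origin under its centre; a bystander, leave it alone
- petri: stack of two petri dishes, 92 diameter, 29 high (mm); origin under its centre; a bystander, leave it alone
- tip_box: grey box of pipette tips with clear cover, 80 x 115 x 65 high (mm); origin under its centre; a bystander, leave it alone
- weigh_dish: square white weighing dish, 80 x 80 x 16 high (mm); origin under its centre; a bystander, leave it alone

How it is judged (in metres and radians):
On the way, in this order (a step that is already met when the one before it is completed fails the run):
1. the empty hook is pressed home against its sprung stop (twist above 0.03 rad for 0.3 s), facing the tray (value of joint stop_spring above 0.03 rad and contact force between rack and hook below 0.2 N and x of hook_tip in the frame of stand below -0.07 m and y of hook_tip in the frame of stand between -0.042 and 0.042 m), for 0.3 s.
2. the rack's handle rests on the hook (x of eye in the frame of hook between 0.015 and 0.084 m and y of eye in the frame of hook between -0.012 and 0.012 m and z of eye in the frame of hook between -0.005 and 0.005 m and contact force between rack and hook above 0.5 N), for 0.2 s.
At the end, for the whole second after the job is handed in: The rack hangs at rest and upright (0.2 rad) by its handle on the hook's arm: crossbar on the arm within 5 mm in height, 15 to 84 mm from the axis, within 12 mm sideways; the hook's tip is over the tray (more than 70 mm out along the stand's -x, within 42 mm sideways) (all of step 2 and x of hook_tip in the frame of stand below -0.07 m and y of hook_tip in the frame of stand between -0.042 and 0.042 m and angle between rack's own z axis and vertical below 0.2 rad and linear speed of rack below 0.03 m/s and angular speed of rack below 0.5 rad/s); the robot touches nothing.
It fails at once if the hook is overstrained (twist beyond 0.065 rad either way) (value of joint stop_spring above 0.065 rad or value of joint stop_spring below -0.065 rad).
It fails at once if the rack is knocked or dropped onto the hook (over 20 N) (contact force between rack and hook above 20 N).
It fails at once if the rack is tipped over (tilt above 0.7 rad) (angle between rack's own z axis and vertical above 0.7 rad).
It fails at once if a bystander is moved by more than 25 mm (distance of any of tube_rack, bottle, beaker, petri, tip_box, weigh_dish from where it was at the start of the episode above 0.025 m).
It also fails if it takes over 72 s, if anything falls off the work surface, if the arm or the gripper's body presses on something with over 40 N, if the wrist force passes 120 N, or if a joint passes its speed limit or range.

## Working session

There is one attempt and no reset: what is moved stays moved. The work goes in short steps, Python scripts to look and compute and a tool call to move; the robot and the scene stay as the last step left them, time stands still between calls to the robot, and variables do not carry over. Pictures are saved under pics/ and viewed, and the job is handed in when it is done.

Besides the shell and the picture viewer there is one more tool, called after "Request:" by a JSON object that holds its "name" and its "arguments". servo_tool: Moves the arm, as the interface text tells. Its arguments: {"type":"object","properties":{"steps":{"type":"array"},"force":{"type":"number"}},"required":["steps"]}

```bash
ls; mkdir -p pics; python3 - <<'E'
from rig import *
import cv2,numpy as np
s=get_state();print(s);print(tcp_to_tips)
for n in("scene","side","wrist"):
    m=camera_model(n);print(n,m)
    cv2.imwrite(f"pics/{n}0.png",get_image(n)[:,:,::-1])
E
```

```text
pics
{'clock': 0.0, 'joints': array([-8.36426953e+00,  1.96345421e+01,  8.73764804e+01, -5.71895419e-04,
        7.30732811e+01, -8.36506859e+00]), 'joint_velocities': array([-0.02379613, -0.06135309,  0.00969795, -0.00674758,  0.05225649,
        0.04481244]), 'joint_efforts': array([ 5.72253757e-04, -4.33677435e+01, -2.46005630e+01, -7.37992127e-05,
        7.83137977e-03, -1.18290802e-05]), 'ee_pos': array([5.24579994e-01, 8.91495780e-05, 2.08447700e-01]), 'ee_rot': array([[ 9.99998938e-01,  1.67102472e-05, -1.45711423e-03],
       [ 1.70083727e-05, -9.99999979e-01,  2.04587799e-04],
       [-1.45711078e-03, -2.04612365e-04, -9.99998917e-01]]), 'contact_force': array([ 0.18407423, -0.055385  ,  0.44368016]), 'ft_torque': array([-0.02143947,  0.03489269,  0.06739312]), 'width': 0.0852031860220547}
0.014
scene {'vertical_fov': 51.32437537895788, 'cx': 273.88478835217063, 'cy': 214.4070118998437, 'R': array([[ 0.31141487,  0.95013914,  0.01601217],
       [ 0.82321121, -0.26131938, -0.50401933],
       [-0.4747042 ,  0.17014051, -0.86354393]]), 't': array([-0.19720832, -0.413278  ,  1.63145005])}
side {'vertical_fov': 43.36518621090596, 'cx': 286.5576713848095, 'cy': 210.34927222805874, 'R': array([[ 0.68749261, -0.72611093,  0.01080917],
       [-0.4420527 , -0.43025858, -0.78706224],
       [ 0.57614523,  0.53632125, -0.61677889]]), 't': array([-0.42641199,  0.37747144,  1.37277542])}
wrist {'vertical_fov': 65.70646984690485, 'cx': 277.42970036058813, 'cy': 208.92688083142423, 'R': array([[ 9.99999567e-01, -5.76111514e-04, -7.30686976e-04],
       [-3.23785574e-04, -9.51644525e-01,  3.07201226e-01],
       [-8.72336424e-04, -3.07200856e-01, -9.51644300e-01]]), 't': array([-0.5250676 , -0.0384161 ,  0.38076755])}
```

View pics/scene0.png

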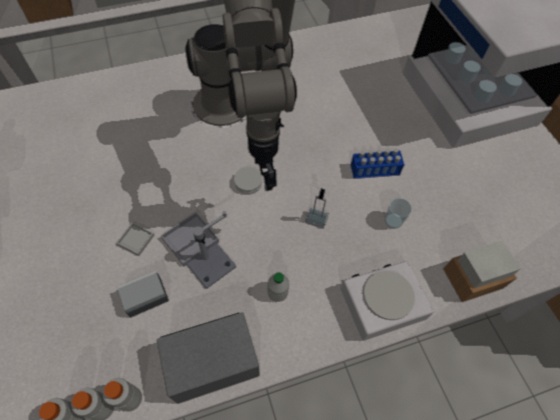

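View pics/side0.png

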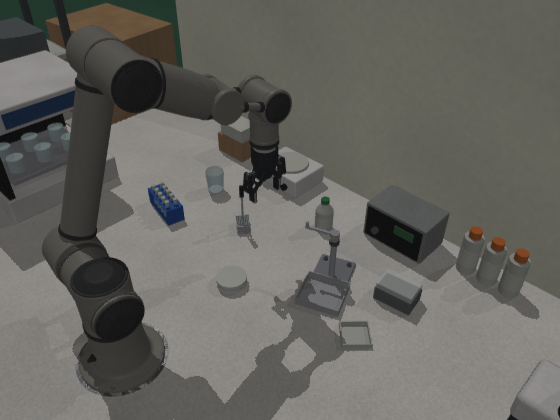

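View pics/wrist0.png

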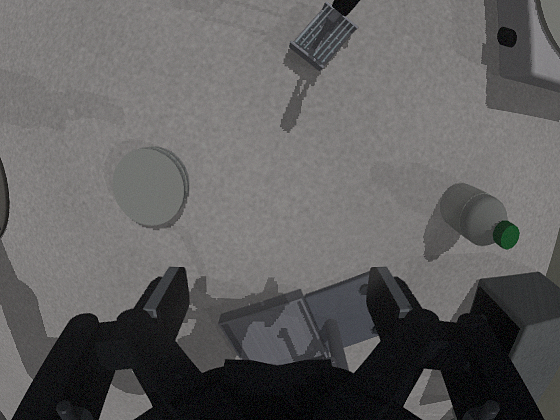

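The scene view shows the post near (200,240), with the hook arm going to (224,214). The tray is near (188,237) and the rack near (318,213) with its grip at (322,194). I'll zoom in.

```bash
cat > h.py <<'E'
from rig import *
import cv2,numpy as np
def K(m):
    f=210/np.tan(np.radians(m['vertical_fov']/2)); return f
def ray(m,u,v,fish=False):
    f=K(m);x=(u-m['cx']);y=(v-m['cy'])
    if fish:
        r=np.hypot(x,y);th=r/f;d=np.array([np.sin(th)*x/max(r,1e-9),np.sin(th)*y/max(r,1e-9),np.cos(th)])
    else:
        d=np.array([x/f,y/f,1.])
    R=np.array(m['R']);o=-R.T@m['t'];d=R.T@d
    return o,d/np.linalg.norm(d)
def onz(m,u,v,z,fish=False):
    o,d=ray(m,u,v,fish);return o+d*(z-o[2])/d[2]
def tri(*rays):
    A=np.zeros((3,3));b=np.zeros(3)
    for o,d in rays:
        P=np.eye(3)-np.outer(d,d);A+=P;b+=P@o
    X=np.linalg.solve(A,b)
    return X,[np.linalg.norm((np.eye(3)-np.outer(d,d))@(X-o)) for o,d in rays]
def proj(m,X,fish=False):
    c=np.array(m['R'])@np.array(X)+m['t'];f=K(m)
    if fish:
        r=np.hypot(c[0],c[1]);th=np.arctan2(r,c[2]);return m['cx']+f*th*c[0]/r,m['cy']+f*th*c[1]/r
    return m['cx']+f*c[0]/c[2],m['cy']+f*c[1]/c[2]
def crop(src,x0,y0,w,h,k,out):
    im=cv2.imread(src)[y0:y0+h,x0:x0+w];cv2.imwrite(out,cv2.resize(im,None,fx=k,fy=k,interpolation=cv2.INTER_CUBIC))
E
python3 - <<'E'
from h import *
crop('pics/scene0.png',155,175,100,120,5,'pics/c1.png')
crop('pics/side0.png',285,205,90,120,5,'pics/c2.png')
crop('pics/scene0.png',295,175,50,60,8,'pics/c3.png')
crop('pics/side0.png',220,170,50,75,8,'pics/c4.png')
E
```

```text
(no output)
```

View pics/c1.png

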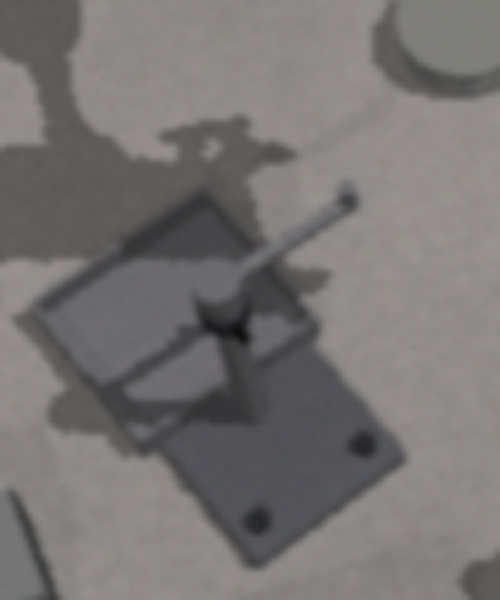

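View pics/c2.png

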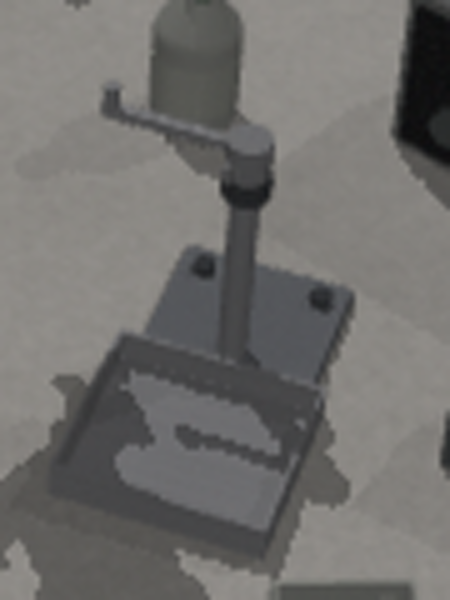

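View pics/c3.png

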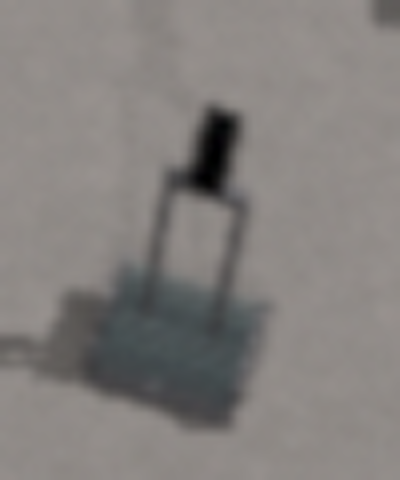

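View pics/c4.png

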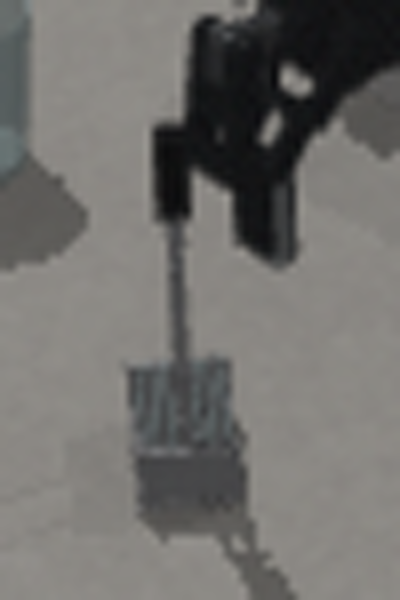

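```bash
python3 - <<'E'
from h import *
S=camera_model('scene');D=camera_model('side')
def u(p,x0,y0,k): return ((p[0]+.5)/k-.5+x0,(p[1]+.5)/k-.5+y0)
sc=lambda p:u(p,155,175,5); sd=lambda p:u(p,285,205,5)
sr=lambda p:u(p,295,175,8); dr=lambda p:u(p,220,170,8)
pr=lambda n,a:print(n,np.round(a,4))
for n,a,b,z in(('hub',(222,283),(250,137),.179),('tip',(347,187),(112,88),.189)):
    print(n,*[np.round(q,4) for q in tri(ray(S,*sc(a)),ray(D,*sd(b)))])
    pr(' s',onz(S,*sc(a),z));pr(' d',onz(D,*sd(b),z))
T=[((205,193),(52,480)),((30,315),(268,550)),((140,448),(325,392)),((318,326),(122,335))]
P=[]
for a,b in T:
    x,y=onz(S,*sc(a),.024),onz(D,*sd(b),.024);pr('tray',np.r_[x,y]);P.append((x+y)[:2]/2)
P=np.array(P);c=P.mean(0);d=(P[0]+P[1]-P[2]-P[3]);d/=np.linalg.norm(d)
print('-x dir',d,np.degrees(np.arctan2(d[1],d[0])),'post',c-d*.081,[np.linalg.norm(P[i]-P[i-1]) for i in range(4)])
for n,a,b,z in(('gtop',(222,112),(172,130),.171),('gbot',(206,186),(172,218),.131)):
    print(n,*[np.round(q,4) for q in tri(ray(S,*sr(a)),ray(D,*dr(b)))])
    pr(' s',onz(S,*sr(a),z));pr(' d',onz(D,*dr(b),z))
a,b=onz(S,*sr((170,176)),.128),onz(S,*sr((246,202)),.128);pr('bar',np.r_[a,b]);print(np.linalg.norm(a-b),np.degrees(np.arctan2(*(b-a)[1::-1])))
for n,uv in dict(petri=(247,179),bottle=(279,278),dish=(135,239),tip=(143,294),beaker=(398,212)).items(): pr(n,onz(S,*uv,.05))
E
```

```text
hub [ 0.6005 -0.2025  0.1755] [0.0014 0.0014]
 s [ 0.6017 -0.2013  0.179 ]
 d [ 0.5974 -0.2064  0.179 ]
tip [ 0.5693 -0.1248  0.1855] [0.0013 0.0013]
 s [ 0.5705 -0.1239  0.189 ]
 d [ 0.5662 -0.129   0.189 ]
tray [ 0.4495 -0.1973  0.024   0.435  -0.208   0.024 ]
tray [ 0.5012 -0.3169  0.024   0.48   -0.3287  0.024 ]
tray [ 0.6069 -0.2723  0.024   0.5972 -0.2768  0.024 ]
tray [ 0.561  -0.1535  0.024   0.5496 -0.1595  0.024 ]
-x dir [-0.92187674 -0.38748326] -157.20200920256113 post [ 0.5972252  -0.20774728] [np.float64(0.12210344339483559), np.float64(0.12953542290725426), np.float64(0.12145307798764667), np.float64(0.12697476740708427)]
gtop [0.572  0.1596 0.1724] [0.0029 0.0029]
 s [0.5693 0.1628 0.171 ]
 d [0.573  0.1574 0.171 ]
gbot [0.5723 0.1602 0.1268] [0.0007 0.0007]
 s [0.5742 0.1595 0.131 ]
 d [0.5685 0.155  0.131 ]
bar [0.5644 0.1495 0.128  0.5833 0.1719 0.128 ]
0.02930704725069481 49.91086102850801
petri [ 0.391  -0.0121  0.05  ]
bottle [ 0.7434 -0.0218  0.05  ]
dish [ 0.4978 -0.3866  0.05  ]
tip [ 0.6738 -0.3928  0.05  ]
beaker [0.6495 0.3965 0.05  ]
```

Request:
{"name": "servo_tool", "arguments": {"steps": [{"fingers": 0, "wz": 6.8, "tz": -0.5}, {"fingers": 0, "wz": 6.8, "tz": -0.5}, {"fingers": 0, "wz": 6.8}, {"fingers": 0, "wz": 6.8}, {"fingers": 0, "wz": 6.8}], "force": 40}}

```text
invalid input
```

Request:
{"name": "servo_tool", "arguments": {"steps": [{"fingers": 0, "wz": 6.8}, {"fingers": 0, "wz": 6.8}, {"fingers": 0, "wz": 6.8}, {"fingers": 0, "wz": 6.8}, {"fingers": 0, "wz": 6.8}]}}

```text
invalid input
```

```bash
cat >> h.py <<'E'
def to(X,s=None):
    s=s or get_state();return np.round(100*(s['ee_rot'].T@(np.array(X)-s['ee_pos'])),2)
def st():
    s=get_state();print('t',round(s['clock'],2),'p',np.round(s['ee_pos'],4),'yangle',round(float(np.degrees(np.arctan2(s['ee_rot'][1,1],s['ee_rot'][0,1])))%360,2),'F',np.round(s['contact_force'],2),'w',round(s['width'],4),'j',np.round(s['joints'],0));return s
E
python3 - <<'E'
from h import *
st();print(to([.607,-.113,.22]))
cv2.imwrite("pics/scene1.png",get_image('scene')[:,:,::-1])
cv2.imwrite("pics/wrist1.png",get_image('wrist')[:,:,::-1])
E
```

```text
t 0.15 p [5.247e-01 1.000e-04 2.086e-01] yangle 270.0 F [-0.08  0.16  0.11] w 0.0857 j [-8. 20. 87.  0. 73. -8.]
[ 8.23 11.31 -1.15]
```

View pics/wrist1.png

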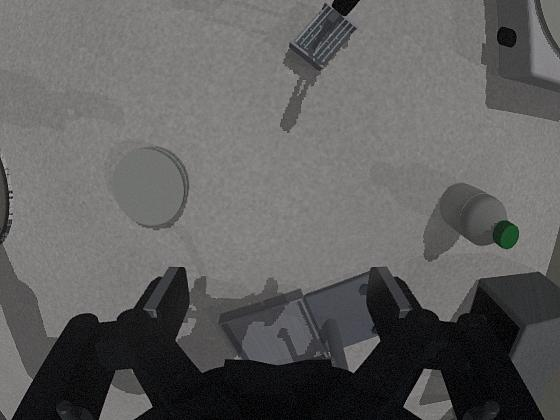

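The calls were refused, probably because every key has to be given in each row.

Request:
{"name": "servo_tool", "arguments": {"steps": [{"tx": 0, "ty": 0, "tz": -0.5, "wx": 0, "wy": 0, "wz": 6.8, "fingers": 0}, {"tx": 0, "ty": 0, "tz": -0.5, "wx": 0, "wy": 0, "wz": 6.8, "fingers": 0}, {"tx": 0, "ty": 0, "tz": 0, "wx": 0, "wy": 0, "wz": 6.8, "fingers": 0}, {"tx": 0, "ty": 0, "tz": 0, "wx": 0, "wy": 0, "wz": 6.8, "fingers": 0}, {"tx": 0, "ty": 0, "tz": 0, "wx": 0, "wy": 0, "wz": 6.8, "fingers": 0}], "force": 40}}

```text
clock: 0.67
ee_pos: [0.525, 0.0, 0.2191]
ee_rot: [[0.826, -0.564, -0.0], [-0.564, -0.826, -0.0], [-0.0, 0.0, -1.0]]
contact_force: [-0.0, -0.5, 0.3]
width: 0.0258
```

Request:
{"name": "servo_tool", "arguments": {"steps": [{"tx": 0, "ty": 0, "tz": 0, "wx": 0, "wy": 0, "wz": 6.8, "fingers": 0}, {"tx": 0, "ty": 0, "tz": 0, "wx": 0, "wy": 0, "wz": 6.8, "fingers": 0}, {"tx": 0, "ty": 0, "tz": 0, "wx": 0, "wy": 0, "wz": 6.8, "fingers": 0}, {"tx": 0, "ty": 0, "tz": 0, "wx": 0, "wy": 0, "wz": 6.8, "fingers": 0}, {"tx": 0, "ty": 0, "tz": 0, "wx": 0, "wy": 0, "wz": 6.8, "fingers": 0}]}}

```text
clock: 1.08
ee_pos: [0.5249, 0.0, 0.219]
ee_rot: [[0.369, -0.929, -0.0], [-0.929, -0.369, 0.0], [-0.0, 0.0, -1.0]]
contact_force: [-0.6, -0.2, -0.8]
width: -0.0002
```

```bash
python3 - <<'E'
from h import *
st();print(to([.607,-.113,.22]))
cv2.imwrite("pics/scene1.png",get_image('scene')[:,:,::-1])
cv2.imwrite("pics/wrist1.png",get_image('wrist')[:,:,::-1])
E
```

```text
t 1.08 p [0.5249 0.     0.219 ] yangle 201.66 F [-0.58 -0.2  -0.8 ] w -0.0002 j [-8. 19. 86.  0. 74. 60.]
[13.53 -3.45 -0.1 ]
```

View pics/wrist1.png

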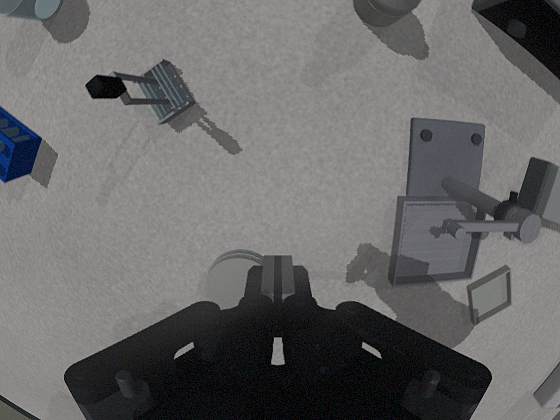

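The wrist view shows the hub top at about (530,229) and the pin at about (455,228). The rack's grip is near (105,87), and the plate and tray are clear of the fingers.

```bash
python3 - <<'E'
from h import *
crop('pics/wrist1.png',430,190,120,60,6,'pics/c5.png')
W=camera_model('wrist')
for n,u,v,z in(('hub',530,229,.179),('tip',449,225,.189),('gtop',105,87,.171),('trayA',400,196,.024),('trayB',481,201,.024),('trayC',473,276,.024),('trayD',390,284,.024),('pl1',412,118,.008),('pl2',484,125,.008)):
    print(n,np.round(onz(W,u,v,z,True),4))
E
```

```text
hub [ 0.6015 -0.2029  0.179 ]
tip [ 0.5745 -0.1103  0.189 ]
gtop [0.5733 0.1517 0.171 ]
trayA [ 0.5612 -0.1438  0.024 ]
trayB [ 0.6023 -0.2603  0.024 ]
trayC [ 0.5018 -0.3169  0.024 ]
trayD [ 0.4489 -0.1924  0.024 ]
pl1 [ 0.6538 -0.1225  0.008 ]
pl2 [ 0.6956 -0.2241  0.008 ]
```

View pics/c5.png

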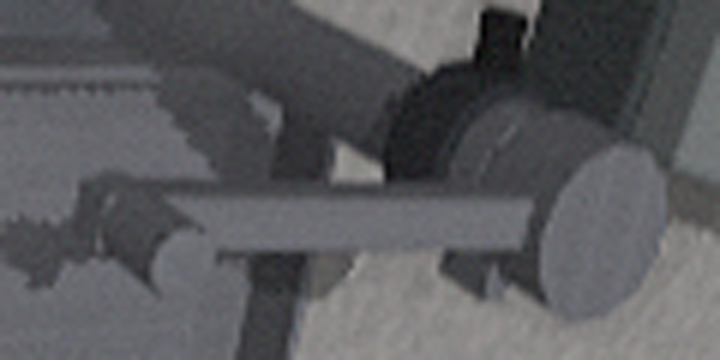

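Request:
{"name": "servo_tool", "arguments": {"steps": [{"tx": 3.3, "ty": -1.0, "tz": 0, "wx": 0, "wy": 0, "wz": 0, "fingers": 0}, {"tx": 3.3, "ty": -1.0, "tz": 0, "wx": 0, "wy": 0, "wz": 0, "fingers": 0}, {"tx": 3.3, "ty": -1.0, "tz": 0, "wx": 0, "wy": 0, "wz": 0, "fingers": 0}, {"tx": 3.3, "ty": -0.8, "tz": 0, "wx": 0, "wy": 0, "wz": 0, "fingers": 0}]}}

```text
clock: 1.52
ee_pos: [0.6106, -0.1091, 0.2191]
ee_rot: [[0.379, -0.925, 0.0], [-0.925, -0.379, 0.0], [0.0, -0.0, -1.0]]
contact_force: [-0.2, 0.2, 0.1]
width: -0.0
```

```bash
python3 - <<'E'
from h import *
W=camera_model('wrist')
# wrist model for the pic1 pose: rebuild from relative transform
s=get_state();R=np.array(W['R']);Rrel=R@s['ee_rot'];trel=R@s['ee_pos']+W['t']
np.savez('wristrel.npz',R=Rrel,t=trel)
p=np.array([.5249,0,.219]);a=np.radians(201.66);y=np.array([np.cos(a),np.sin(a),0]);z=np.array([0,0,-1.]);E=np.c_[np.cross(y,z),y,z]
M=dict(W);M['R']=Rrel@E.T;M['t']=trel-M['R']@p
h=onz(M,530.8,228.3,.179,True);t=onz(M,460.8,233.7,.189,True);print(h,t,np.linalg.norm((t-h)[:2]),np.degrees(np.arctan2(*(t-h)[1::-1])))
for n,u,v,zz in(('gtop',105,87,.171),('trayA',400,196,.024),('trayB',481,201,.024),('trayC',473,276,.024),('trayD',390,284,.024)):
    print(n,np.round(onz(M,u,v,zz,True),4))
st();print(to([.602,-.115,.176]))
E
```

```text
[ 0.60146723 -0.20392323  0.179     ] [ 0.57182973 -0.12424202  0.189     ] 0.08501457286700961 110.4027341036105
gtop [0.574  0.1514 0.171 ]
trayA [ 0.5605 -0.144   0.024 ]
trayB [ 0.6011 -0.2607  0.024 ]
trayC [ 0.5004 -0.3168  0.024 ]
trayD [ 0.448  -0.1921  0.024 ]
t 1.52 p [ 0.6106 -0.1091  0.2191] yangle 202.29 F [-0.16  0.25  0.06] w -0.0 j [-17.  29.  70.   0.  80.  50.]
[0.22 1.02 4.31]
```

Request:
{"name": "servo_tool", "arguments": {"steps": [{"tx": 0.4, "ty": 0, "tz": 2.0, "wx": 0, "wy": 0, "wz": 1.9, "fingers": 0}, {"tx": 0, "ty": 0.4, "tz": 2.0, "wx": 0, "wy": 0, "wz": 0, "fingers": 0}, {"tx": 0, "ty": 0.8, "tz": 0.5, "wx": 0, "wy": 0, "wz": 0, "fingers": 0}, {"tx": 0, "ty": 0.6, "tz": 0, "wx": 0, "wy": 0, "wz": 0, "fingers": 0}, {"tx": 0, "ty": 0, "tz": 0, "wx": 0, "wy": 0, "wz": 0, "fingers": 0}]}}

```text
clock: 1.93
ee_pos: [0.5934, -0.1184, 0.1741]
ee_rot: [[0.346, -0.938, -0.001], [-0.938, -0.346, 0.0], [-0.0, 0.001, -1.0]]
contact_force: [0.3, -0.4, 0.7]
width: 0.0002
```

Request:
{"name": "servo_tool", "arguments": {"steps": [{"tx": 0, "ty": 0.2, "tz": 0, "wx": 0, "wy": 0, "wz": 0, "fingers": 0}, {"tx": 0, "ty": 0.2, "tz": 0, "wx": 0, "wy": 0, "wz": 0, "fingers": 0}, {"tx": 0, "ty": 0.2, "tz": 0, "wx": 0, "wy": 0, "wz": 0, "fingers": 0}]}}

```text
clock: 2.18
ee_pos: [0.5891, -0.1201, 0.1751]
ee_rot: [[0.345, -0.939, 0.002], [-0.939, -0.345, -0.001], [0.001, -0.002, -1.0]]
contact_force: [-0.2, -0.6, 0.4]
width: 0.0002
```

Request:
{"name": "servo_tool", "arguments": {"steps": [{"tx": 0, "ty": 0.15, "tz": 0, "wx": 0, "wy": 0, "wz": 0, "fingers": 0}, {"tx": -0.02, "ty": 0.15, "tz": 0, "wx": 0, "wy": 0, "wz": -1, "fingers": 0}, {"tx": -0.05, "ty": 0.29, "tz": 0, "wx": 0, "wy": 0, "wz": -2, "fingers": 0}, {"tx": -0.05, "ty": 0.29, "tz": 0, "wx": 0, "wy": 0, "wz": -2, "fingers": 0}]}}

```text
clock: 2.52
ee_pos: [0.58, -0.1221, 0.1743]
ee_rot: [[0.427, -0.904, 0.0], [-0.904, -0.427, -0.0], [0.0, -0.0, -1.0]]
contact_force: [0.2, -0.4, 0.2]
width: 0.0002
```

```bash
python3 - <<'E'
from h import *
st()
cv2.imwrite("pics/side2.png",get_image('side')[:,:,::-1])
cv2.imwrite("pics/scene2.png",get_image('scene')[:,:,::-1])
crop('pics/side2.png',285,180,90,90,6,'pics/c6.png')
crop('pics/scene2.png',170,170,90,90,6,'pics/c7.png')
E
```

```text
t 2.52 p [ 0.58   -0.1221  0.1743] yangle 205.27 F [ 0.18 -0.41  0.24] w 0.0002 j [-19.  28.  79.   0.  72.  45.]
```

View pics/c6.png

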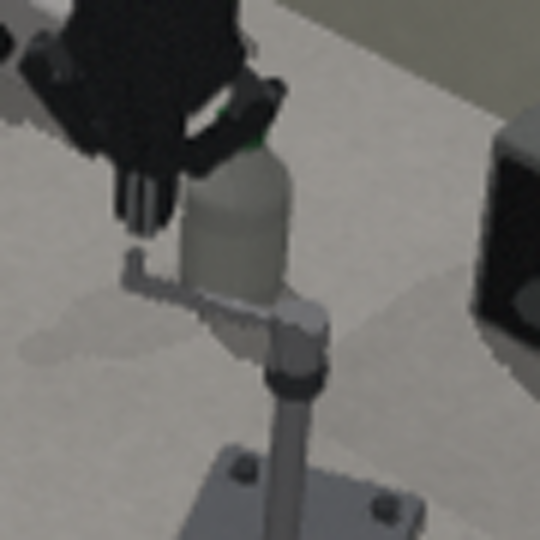

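View pics/c7.png

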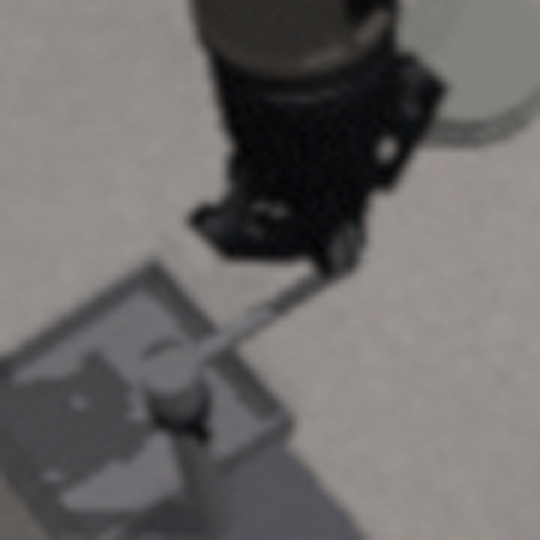

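```bash
python3 - <<'E'
from h import *
D=camera_model('side');S=camera_model('scene')
for z in(.160,.174,.19): print(z,(np.array(proj(D,[.58,-.1221,z]))-[285,180])*6,(np.array(proj(S,[.58,-.1221,z]))-[170,170])*6)
print((np.array(proj(D,[.5718,-.1242,.189]))-[285,180])*6)
E
```

```text
0.16 [138.18345912 280.04757154] [338.4512267  300.28318265]
0.174 [139.22121951 257.83736354] [336.04134581 285.01342892]
0.19 [140.42162861 232.14613844] [333.22627976 267.17629617]
[132.27088786 243.40778013]
```

Zero force, and both views put the fingertips at about z = 0.19, so they passed over the pin. That puts them roughly 3 cm higher than the nominal figure. I'll back off, go lower and retry.

Request:
{"name": "servo_tool", "arguments": {"steps": [{"tx": 0, "ty": -1.2, "tz": 0, "wx": 0, "wy": 0, "wz": 2.5, "fingers": 0}, {"tx": 0, "ty": -1.0, "tz": 0, "wx": 0, "wy": 0, "wz": 2.5, "fingers": 0}, {"tx": 0, "ty": 0, "tz": 1.0, "wx": 0, "wy": 0, "wz": 0, "fingers": 0}, {"tx": 0, "ty": 0, "tz": 1.0, "wx": 0, "wy": 0, "wz": 0, "fingers": 0}, {"tx": 0, "ty": 0, "tz": 0.6, "wx": 0, "wy": 0, "wz": 0, "fingers": 0}]}}

```text
clock: 3.03
ee_pos: [0.5989, -0.113, 0.1459]
ee_rot: [[0.345, -0.939, -0.003], [-0.939, -0.345, 0.001], [-0.002, 0.002, -1.0]]
contact_force: [-0.2, -0.5, -0.1]
width: -0.0002
```

```bash
python3 - <<'E'
from h import *
s=st();
cv2.imwrite("pics/side3.png",get_image('side')[:,:,::-1])
cv2.imwrite("pics/wrist3.png",get_image('wrist')[:,:,::-1])
crop('pics/side3.png',285,180,90,90,6,'pics/c8.png')
D=camera_model('side')
for z in(.13,.148,.160,.174,.19): print(z,(np.array(proj(D,[*s['ee_pos'][:2],z]))-[285,180])*6)
E
```

```text
t 3.03 p [ 0.5989 -0.113   0.1459] yangle 200.17 F [-0.25 -0.53 -0.14] w -0.0002 j [-18.  32.  78.  -0.  70.  52.]
0.13 [147.6465878  300.74655866]
0.148 [149.02086035 272.91694451]
0.16 [149.94791933 254.14359869]
0.174 [151.04067887 232.01474501]
0.19 [152.30455213 206.42076431]
```

View pics/c8.png

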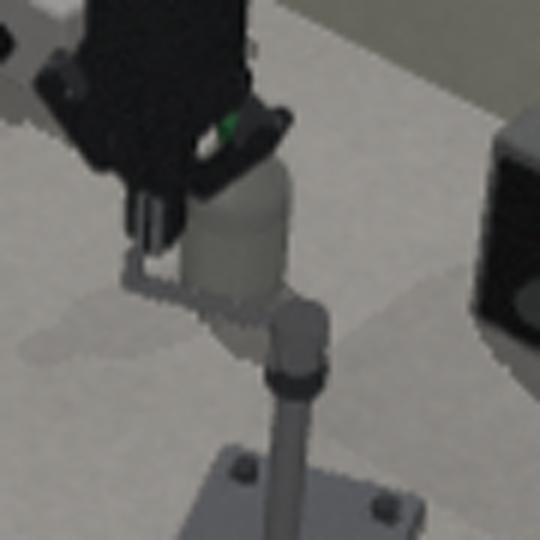

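View pics/wrist3.png

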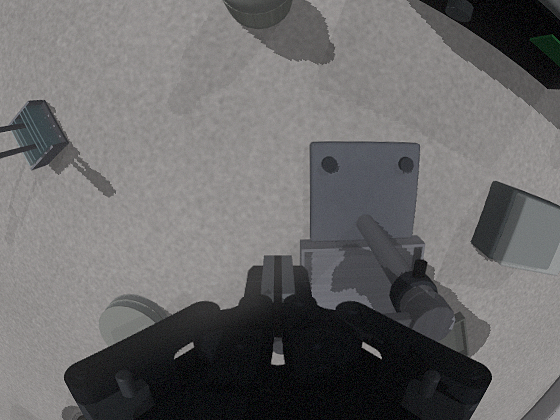

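Request:
{"name": "servo_tool", "arguments": {"steps": [{"tx": 0.2, "ty": 0.3, "tz": 0.5, "wx": 0, "wy": 0, "wz": 0, "fingers": 0}, {"tx": 0, "ty": 0.3, "tz": 0, "wx": 0, "wy": 0, "wz": 0, "fingers": 0}, {"tx": 0, "ty": 0.3, "tz": 0, "wx": 0, "wy": 0, "wz": 0, "fingers": 0}, {"tx": 0, "ty": 0.2, "tz": 0, "wx": 0, "wy": 0, "wz": 0, "fingers": 0}]}}

```text
clock: 3.47
ee_pos: [0.5901, -0.1193, 0.1434]
ee_rot: [[0.343, -0.939, 0.0], [-0.939, -0.343, -0.0], [0.0, -0.0, -1.0]]
contact_force: [0.2, 0.2, -0.2]
width: -0.0002
```

Request:
{"name": "servo_tool", "arguments": {"steps": [{"tx": 0, "ty": 0.15, "tz": 0, "wx": 0, "wy": 0, "wz": 0, "fingers": 0}, {"tx": 0, "ty": 0.15, "tz": 0, "wx": 0, "wy": 0, "wz": 0, "fingers": 0}]}}

```text
clock: 3.63
ee_pos: [0.5876, -0.1201, 0.1436]
ee_rot: [[0.344, -0.939, 0.001], [-0.939, -0.344, -0.0], [0.001, -0.001, -1.0]]
contact_force: [-0.3, -0.1, -0.5]
width: 0.0
```

Request:
{"name": "servo_tool", "arguments": {"steps": [{"tx": -0.02, "ty": 0.15, "tz": 0, "wx": 0, "wy": 0, "wz": -1, "fingers": 0}, {"tx": -0.02, "ty": 0.15, "tz": 0, "wx": 0, "wy": 0, "wz": -1, "fingers": 0}, {"tx": -0.02, "ty": 0.15, "tz": 0, "wx": 0, "wy": 0, "wz": -1, "fingers": 0}]}}

```text
clock: 3.88
ee_pos: [0.5837, -0.1208, 0.1434]
ee_rot: [[0.394, -0.919, 0.002], [-0.919, -0.394, 0.0], [0.0, -0.001, -1.0]]
contact_force: [3.9, 1.5, -0.5]
width: 0.0001
```

Request:
{"name": "servo_tool", "arguments": {"steps": [{"tx": -0.07, "ty": 0.437, "tz": 0, "wx": 0, "wy": 0, "wz": -3, "fingers": 0}, {"tx": -0.07, "ty": 0.437, "tz": 0, "wx": 0, "wy": 0, "wz": -3, "fingers": 0}, {"tx": -0.07, "ty": 0.437, "tz": 0, "wx": 0, "wy": 0, "wz": -3, "fingers": 0}, {"tx": -0.07, "ty": 0.437, "tz": 0, "wx": 0, "wy": 0, "wz": -3, "fingers": 0}, {"tx": -0.07, "ty": 0.437, "tz": 0, "wx": 0, "wy": 0, "wz": -3, "fingers": 0}]}}

```text
clock: 4.3
ee_pos: [0.5627, -0.1273, 0.1433]
ee_rot: [[0.62, -0.784, 0.001], [-0.784, -0.62, 0.002], [-0.001, -0.002, -1.0]]
contact_force: [0.9, 4.2, 1.5]
width: -0.0
```

Request:
{"name": "servo_tool", "arguments": {"steps": [{"tx": -0.07, "ty": 0.437, "tz": 0, "wx": 0, "wy": 0, "wz": -3, "fingers": 0}, {"tx": -0.07, "ty": 0.437, "tz": 0, "wx": 0, "wy": 0, "wz": -3, "fingers": 0}, {"tx": -0.07, "ty": 0.437, "tz": 0, "wx": 0, "wy": 0, "wz": -3, "fingers": 0}, {"tx": -0.07, "ty": 0.437, "tz": 0, "wx": 0, "wy": 0, "wz": -3, "fingers": 0}, {"tx": -0.07, "ty": 0.437, "tz": 0, "wx": 0, "wy": 0, "wz": -3, "fingers": 0}]}}

```text
clock: 4.72
ee_pos: [0.5442, -0.1399, 0.1432]
ee_rot: [[0.802, -0.597, -0.0], [-0.597, -0.802, 0.002], [-0.001, -0.002, -1.0]]
contact_force: [0.5, 4.3, 0.6]
width: -0.0001
```

```bash
cat >> h.py <<'E'
POST=np.array([.6015,-.2039])
def tf():
    s=st();r=s['ee_pos'][:2]-POST;x=s['ee_rot'][:2,0];y=s['ee_rot'][:2,1]
    print('radial',-r@x*1000,'tang',r@y*1000,'Ftan',s['contact_force'][:2]@y,'Frad',-s['contact_force'][:2]@x)
E
python3 -c "
from h import *
tf()"
```

```text
t 4.72 p [ 0.5442 -0.1399  0.1432] yangle 233.33 F [0.54 4.3  0.56] w -0.0001 j [-22.  27.  87.   0.  66.  14.]
radial 84.18651997876047 tang -17.108289503619044 Ftan -3.7678022119787506 Frad 2.131747104562403
```

Request:
{"name": "servo_tool", "arguments": {"steps": [{"tx": -0.07, "ty": 0.437, "tz": 0, "wx": 0, "wy": 0, "wz": -3, "fingers": 0}, {"tx": -0.07, "ty": 0.437, "tz": 0, "wx": 0, "wy": 0, "wz": -3, "fingers": 0}, {"tx": -0.07, "ty": 0.437, "tz": 0, "wx": 0, "wy": 0, "wz": -3, "fingers": 0}, {"tx": -0.07, "ty": 0.437, "tz": 0, "wx": 0, "wy": 0, "wz": -3, "fingers": 0}, {"tx": -0.07, "ty": 0.437, "tz": 0, "wx": 0, "wy": 0, "wz": -3, "fingers": 0}]}}

```text
clock: 5.13
ee_pos: [0.5296, -0.1568, 0.143]
ee_rot: [[0.929, -0.369, -0.001], [-0.369, -0.929, 0.002], [-0.002, -0.002, -1.0]]
contact_force: [-1.3, 4.9, 1.6]
width: 0.0001
```

Request:
{"name": "servo_tool", "arguments": {"steps": [{"tx": -0.07, "ty": 0.437, "tz": 0, "wx": 0, "wy": 0, "wz": -3, "fingers": 0}, {"tx": -0.07, "ty": 0.437, "tz": 0, "wx": 0, "wy": 0, "wz": -3, "fingers": 0}, {"tx": -0.07, "ty": 0.437, "tz": 0, "wx": 0, "wy": 0, "wz": -3, "fingers": 0}, {"tx": -0.06, "ty": 0.29, "tz": 0, "wx": 0, "wy": 0, "wz": -2, "fingers": 0}]}}

```text
clock: 5.47
ee_pos: [0.5218, -0.1715, 0.1429]
ee_rot: [[0.983, -0.185, -0.002], [-0.185, -0.983, 0.002], [-0.002, -0.002, -1.0]]
contact_force: [-1.6, 3.6, 1.1]
width: -0.0001
```

```bash
python3 -c "
from h import *
tf()"
```

```text
t 5.47 p [ 0.5218 -0.1715  0.1429] yangle 259.32 F [-1.55  3.63  1.14] w -0.0001 j [-26.  26.  89.   0.  66. -16.]
radial 84.29187241185033 tang -17.115329609900556 Ftan -3.282861484137355 Frad 2.1973684373949323
```

Request:
{"name": "servo_tool", "arguments": {"steps": [{"tx": -0.04, "ty": 0.2, "tz": 0, "wx": 0, "wy": 0, "wz": -1.4, "fingers": 0}, {"tx": -0.04, "ty": 0.2, "tz": 0, "wx": 0, "wy": 0, "wz": -1.4, "fingers": 0}, {"tx": -0.04, "ty": 0.2, "tz": 0, "wx": 0, "wy": 0, "wz": -1.4, "fingers": 0}, {"tx": -0.03, "ty": 0.12, "tz": 0, "wx": 0, "wy": 0, "wz": -0.8, "fingers": 0}]}}

```text
clock: 5.8
ee_pos: [0.5193, -0.1784, 0.1429]
ee_rot: [[0.995, -0.101, -0.002], [-0.101, -0.995, 0.002], [-0.002, -0.002, -1.0]]
contact_force: [-2.8, 4.3, 0.6]
width: -0.0002
```

Request:
{"name": "servo_tool", "arguments": {"steps": [{"tx": -0.02, "ty": 0.12, "tz": 0, "wx": 0, "wy": 0, "wz": -0.8, "fingers": 0}, {"tx": -0.02, "ty": 0.12, "tz": 0, "wx": 0, "wy": 0, "wz": -0.8, "fingers": 0}]}}

```text
clock: 5.97
ee_pos: [0.5191, -0.1812, 0.143]
ee_rot: [[0.997, -0.074, -0.001], [-0.074, -0.997, 0.001], [-0.001, -0.001, -1.0]]
contact_force: [-3.5, 2.8, 1.2]
width: 0.0003
```

Request:
{"name": "servo_tool", "arguments": {"steps": [{"tx": -0.05, "ty": 0.12, "tz": 0, "wx": 0, "wy": 0, "wz": -0.8, "fingers": 0}, {"tx": -0.05, "ty": 0.12, "tz": 0, "wx": 0, "wy": 0, "wz": -0.8, "fingers": 0}]}}

```text
clock: 6.13
ee_pos: [0.5184, -0.184, 0.1431]
ee_rot: [[0.999, -0.046, 0.0], [-0.046, -0.999, 0.0], [0.0, -0.0, -1.0]]
contact_force: [-0.6, 3.9, 0.2]
width: 0.0005
```

```bash
python3 -c "
from h import *
tf()"
```

```text
t 6.13 p [ 0.5184 -0.184   0.1431] yangle 267.38 F [-0.63  3.87  0.25] w 0.0005 j [-28.  26.  89.   0.  65. -25.]
radial 83.93379101773503 tang -16.068937004032513 Ftan -3.837468699743021 Frad 0.8023594073423834
```

Request:
{"name": "servo_tool", "arguments": {"steps": [{"tx": -0.03, "ty": 0.12, "tz": 0, "wx": 0, "wy": 0, "wz": -0.8, "fingers": 0}, {"tx": -0.03, "ty": 0.12, "tz": 0, "wx": 0, "wy": 0, "wz": -0.8, "fingers": 0}]}}

```text
clock: 6.3
ee_pos: [0.5178, -0.1866, 0.1431]
ee_rot: [[1.0, -0.018, 0.0], [-0.018, -1.0, 0.0], [0.0, -0.0, -1.0]]
contact_force: [-0.6, 3.0, 0.1]
width: 0.0001
```

Request:
{"name": "servo_tool", "arguments": {"steps": [{"tx": -0.03, "ty": 0.12, "tz": 0, "wx": 0, "wy": 0, "wz": -0.8, "fingers": 0}, {"tx": -0.03, "ty": 0.12, "tz": 0, "wx": 0, "wy": 0, "wz": -0.8, "fingers": 0}]}}

```text
clock: 6.47
ee_pos: [0.5172, -0.189, 0.1431]
ee_rot: [[1.0, 0.01, 0.001], [0.01, -1.0, -0.0], [0.001, 0.0, -1.0]]
contact_force: [0.3, 3.7, 0.2]
width: 0.0001
```

Now I'm inside the stop's range, so I'll take one short call at a time.

Request:
{"name": "servo_tool", "arguments": {"steps": [{"tx": -0.02, "ty": 0.12, "tz": 0, "wx": 0, "wy": 0, "wz": -0.8, "fingers": 0}, {"tx": -0.02, "ty": 0.12, "tz": 0, "wx": 0, "wy": 0, "wz": -0.8, "fingers": 0}]}}

```text
clock: 6.63
ee_pos: [0.5168, -0.1914, 0.1432]
ee_rot: [[0.999, 0.038, 0.0], [0.038, -0.999, -0.0], [0.0, 0.0, -1.0]]
contact_force: [-1.1, 4.7, -0.5]
width: 0.0001
```

Request:
{"name": "servo_tool", "arguments": {"steps": [{"tx": -0.02, "ty": 0.12, "tz": 0, "wx": 0, "wy": 0, "wz": -0.8, "fingers": 0}, {"tx": -0.02, "ty": 0.12, "tz": 0, "wx": 0, "wy": 0, "wz": -0.8, "fingers": 0}]}}

```text
clock: 6.8
ee_pos: [0.5165, -0.1938, 0.1431]
ee_rot: [[0.998, 0.066, 0.0], [0.066, -0.998, -0.0], [0.0, 0.0, -1.0]]
contact_force: [-0.7, 2.9, 0.3]
width: -0.0003
```

Request:
{"name": "servo_tool", "arguments": {"steps": [{"tx": -0.02, "ty": 0.12, "tz": 0, "wx": 0, "wy": 0, "wz": -0.8, "fingers": 0}, {"tx": -0.02, "ty": 0.12, "tz": 0, "wx": 0, "wy": 0, "wz": -0.8, "fingers": 0}]}}

```text
clock: 6.97
ee_pos: [0.5161, -0.1962, 0.1431]
ee_rot: [[0.996, 0.094, 0.0], [0.094, -0.996, -0.0], [0.0, 0.0, -1.0]]
contact_force: [0.3, 2.8, -0.4]
width: 0.0001
```

Request:
{"name": "servo_tool", "arguments": {"steps": [{"tx": -0.02, "ty": 0.12, "tz": 0, "wx": 0, "wy": 0, "wz": -0.8, "fingers": 0}, {"tx": -0.02, "ty": 0.12, "tz": 0, "wx": 0, "wy": 0, "wz": -0.8, "fingers": 0}]}}

```text
clock: 7.13
ee_pos: [0.5159, -0.1986, 0.1431]
ee_rot: [[0.993, 0.122, -0.0], [0.122, -0.993, 0.0], [-0.0, -0.0, -1.0]]
contact_force: [-1.6, 3.9, 0.4]
width: -0.0002
```

Request:
{"name": "servo_tool", "arguments": {"steps": [{"tx": -0.02, "ty": 0.12, "tz": 0, "wx": 0, "wy": 0, "wz": -0.8, "fingers": 0}, {"tx": -0.02, "ty": 0.12, "tz": 0, "wx": 0, "wy": 0, "wz": -0.8, "fingers": 0}]}}

```text
clock: 7.3
ee_pos: [0.5158, -0.2011, 0.1431]
ee_rot: [[0.989, 0.149, -0.0], [0.149, -0.989, 0.0], [-0.0, -0.0, -1.0]]
contact_force: [-1.9, 3.2, 0.5]
width: 0.0
```

```bash
python3 -c "
from h import *
tf()"
```

```text
t 7.3 p [ 0.5158 -0.2011  0.1431] yangle 278.58 F [-1.93  3.22  0.5 ] w 0.0 j [-29.  26.  88.  -0.  66. -38.]
radial 84.32083186846455 tang -15.589730440042628 Ftan -3.4697386221347952 Frad 1.4245498595343686
```

Request:
{"name": "servo_tool", "arguments": {"steps": [{"tx": -0.02, "ty": 0.12, "tz": 0, "wx": 0, "wy": 0, "wz": -0.8, "fingers": 0}, {"tx": -0.02, "ty": 0.12, "tz": 0, "wx": 0, "wy": 0, "wz": -0.8, "fingers": 0}]}}

```text
clock: 7.47
ee_pos: [0.5157, -0.2035, 0.1431]
ee_rot: [[0.984, 0.177, -0.0], [0.177, -0.984, 0.0], [-0.0, -0.0, -1.0]]
contact_force: [-2.5, 3.4, 0.0]
width: 0.0002
```

Request:
{"name": "servo_tool", "arguments": {"steps": [{"tx": -0.03, "ty": 0.12, "tz": 0, "wx": 0, "wy": 0, "wz": -0.8, "fingers": 0}, {"tx": -0.03, "ty": 0.12, "tz": 0, "wx": 0, "wy": 0, "wz": -0.8, "fingers": 0}]}}

```text
clock: 7.63
ee_pos: [0.5157, -0.206, 0.1431]
ee_rot: [[0.979, 0.204, 0.0], [0.204, -0.979, 0.0], [0.0, -0.0, -1.0]]
contact_force: [-2.5, 4.1, 0.1]
width: 0.0003
```

Request:
{"name": "servo_tool", "arguments": {"steps": [{"tx": -0.03, "ty": 0.12, "tz": 0, "wx": 0, "wy": 0, "wz": -0.8, "fingers": 0}, {"tx": -0.03, "ty": 0.12, "tz": 0, "wx": 0, "wy": 0, "wz": -0.8, "fingers": 0}]}}

```text
clock: 7.8
ee_pos: [0.5158, -0.2084, 0.1431]
ee_rot: [[0.973, 0.231, 0.0], [0.231, -0.973, -0.0], [0.0, 0.0, -1.0]]
contact_force: [-1.5, 3.6, 0.6]
width: 0.0002
```

Request:
{"name": "servo_tool", "arguments": {"steps": [{"tx": -0.02, "ty": 0.12, "tz": 0, "wx": 0, "wy": 0, "wz": -0.8, "fingers": 0}, {"tx": -0.02, "ty": 0.12, "tz": 0, "wx": 0, "wy": 0, "wz": -0.8, "fingers": 0}]}}

```text
clock: 7.97
ee_pos: [0.5159, -0.2109, 0.1431]
ee_rot: [[0.966, 0.258, 0.0], [0.258, -0.966, -0.0], [0.0, 0.0, -1.0]]
contact_force: [-0.6, 3.5, 1.3]
width: 0.0001
```

Request:
{"name": "servo_tool", "arguments": {"steps": [{"tx": -0.02, "ty": 0.12, "tz": 0, "wx": 0, "wy": 0, "wz": -0.8, "fingers": 0}, {"tx": -0.02, "ty": 0.12, "tz": 0, "wx": 0, "wy": 0, "wz": -0.8, "fingers": 0}]}}

```text
clock: 8.13
ee_pos: [0.5161, -0.2133, 0.1431]
ee_rot: [[0.958, 0.285, 0.0], [0.285, -0.958, -0.0], [0.0, 0.0, -1.0]]
contact_force: [-1.5, 3.0, 1.2]
width: 0.0001
```

Request:
{"name": "servo_tool", "arguments": {"steps": [{"tx": -0.02, "ty": 0.12, "tz": 0, "wx": 0, "wy": 0, "wz": -0.8, "fingers": 0}, {"tx": -0.02, "ty": 0.12, "tz": 0, "wx": 0, "wy": 0, "wz": -0.8, "fingers": 0}]}}

```text
clock: 8.3
ee_pos: [0.5164, -0.2157, 0.1431]
ee_rot: [[0.95, 0.312, 0.0], [0.312, -0.95, -0.0], [0.0, 0.0, -1.0]]
contact_force: [-0.6, 2.6, -0.1]
width: 0.0003
```

Request:
{"name": "servo_tool", "arguments": {"steps": [{"tx": -0.02, "ty": 0.12, "tz": 0, "wx": 0, "wy": 0, "wz": -0.8, "fingers": 0}, {"tx": -0.02, "ty": 0.12, "tz": 0, "wx": 0, "wy": 0, "wz": -0.8, "fingers": 0}]}}

```text
clock: 8.47
ee_pos: [0.5168, -0.2181, 0.1431]
ee_rot: [[0.941, 0.338, -0.0], [0.338, -0.941, -0.0], [-0.0, 0.0, -1.0]]
contact_force: [-1.1, 3.0, -0.4]
width: -0.0001
```

```bash
python3 -c "
from h import *
tf()"
```

```text
t 8.47 p [ 0.5168 -0.2181  0.1431] yangle 289.78 F [-1.09  2.96 -0.44] w -0.0001 j [-31.  27.  87.  -0.  66. -50.]
radial 84.55461762995701 tang -15.288944216488938 Ftan -3.150309220374974 Frad 0.02389547108341631
```

Request:
{"name": "servo_tool", "arguments": {"steps": [{"tx": -0.02, "ty": 0.12, "tz": 0, "wx": 0, "wy": 0, "wz": -0.8, "fingers": 0}, {"tx": -0.02, "ty": 0.12, "tz": 0, "wx": 0, "wy": 0, "wz": -0.8, "fingers": 0}]}}

```text
clock: 8.63
ee_pos: [0.5169, -0.22, 0.143]
ee_rot: [[0.931, 0.364, -0.001], [0.364, -0.931, 0.001], [-0.0, -0.001, -1.0]]
contact_force: [-2.7, 6.0, 0.6]
width: 0.0
```

Tangential force has gone from about 3.2 to 6.6 N, so the hook has met the stop. I'll creep forward from here.

Request:
{"name": "servo_tool", "arguments": {"steps": [{"tx": 0, "ty": 0, "tz": 0, "wx": 0, "wy": 0, "wz": 0, "fingers": 0}]}}

```text
clock: 8.72
ee_pos: [0.5169, -0.2199, 0.1429]
ee_rot: [[0.931, 0.365, -0.001], [0.365, -0.931, 0.001], [-0.0, -0.002, -1.0]]
contact_force: [-3.1, 6.1, 1.2]
width: -0.0003
```

Request:
{"name": "servo_tool", "arguments": {"steps": [{"tx": 0, "ty": 0.08, "tz": 0, "wx": 0, "wy": 0, "wz": 0, "fingers": 0}, {"tx": 0, "ty": 0, "tz": 0, "wx": 0, "wy": 0, "wz": 0, "fingers": 0}]}}

```text
clock: 8.88
ee_pos: [0.517, -0.2203, 0.1429]
ee_rot: [[0.931, 0.364, -0.001], [0.364, -0.931, 0.002], [-0.001, -0.002, -1.0]]
contact_force: [-2.3, 7.1, 0.7]
width: 0.0005
```

Request:
{"name": "servo_tool", "arguments": {"steps": [{"tx": 0, "ty": 0.08, "tz": 0, "wx": 0, "wy": 0, "wz": 0, "fingers": 0}, {"tx": 0, "ty": 0.08, "tz": 0, "wx": 0, "wy": 0, "wz": 0, "fingers": 0}, {"tx": 0, "ty": 0, "tz": 0, "wx": 0, "wy": 0, "wz": 0, "fingers": 0}]}}

```text
clock: 9.13
ee_pos: [0.5173, -0.2213, 0.1428]
ee_rot: [[0.931, 0.364, -0.002], [0.364, -0.931, 0.003], [-0.001, -0.003, -1.0]]
contact_force: [-3.3, 8.4, 2.5]
width: 0.0002
```

Request:
{"name": "servo_tool", "arguments": {"steps": [{"tx": 0, "ty": 0.08, "tz": 0, "wx": 0, "wy": 0, "wz": 0, "fingers": 0}, {"tx": 0, "ty": 0, "tz": 0, "wx": 0, "wy": 0, "wz": 0, "fingers": 0}, {"tx": 0, "ty": 0, "tz": 0, "wx": 0, "wy": 0, "wz": 0, "fingers": 0}, {"tx": 0, "ty": 0, "tz": 0, "wx": 0, "wy": 0, "wz": 0, "fingers": 0}, {"tx": 0, "ty": 0, "tz": 0, "wx": 0, "wy": 0, "wz": 0, "fingers": 0}]}}

```text
clock: 9.55
ee_pos: [0.5174, -0.2217, 0.1427]
ee_rot: [[0.931, 0.364, -0.002], [0.364, -0.931, 0.003], [-0.001, -0.004, -1.0]]
contact_force: [-4.7, 7.7, 1.3]
width: 0.0004
```

```bash
python3 -c "
from h import *
tf();print(np.round(get_state()['ft_torque'],2))"
```

```text
t 9.55 p [ 0.5174 -0.2217  0.1427] yangle 291.35 F [-4.71  7.71  1.25] w 0.0004 j [-31.  27.  87.   0.  66. -52.]
radial 84.76622058245583 tang -14.022301627890304 Ftan -8.895079138650402 Frad 1.5782648267268968
[ 1.44  0.59 -0.05]
```

Request:
{"name": "servo_tool", "arguments": {"steps": [{"tx": 0, "ty": 0, "tz": 0, "wx": 0, "wy": 0, "wz": 0, "fingers": 0}, {"tx": 0, "ty": 0, "tz": 0, "wx": 0, "wy": 0, "wz": 0, "fingers": 0}, {"tx": 0, "ty": 0, "tz": 0, "wx": 0, "wy": 0, "wz": 0, "fingers": 0}]}}

```text
clock: 9.8
ee_pos: [0.5174, -0.2217, 0.1427]
ee_rot: [[0.931, 0.364, -0.003], [0.364, -0.931, 0.003], [-0.001, -0.004, -1.0]]
contact_force: [-4.0, 9.2, 1.8]
width: 0.0002
```

Request:
{"name": "servo_tool", "arguments": {"steps": [{"tx": 0, "ty": 0, "tz": 0, "wx": 0, "wy": 0, "wz": 0, "fingers": 0}, {"tx": 0, "ty": -0.2, "tz": 0, "wx": 0, "wy": 0, "wz": 0, "fingers": 0}, {"tx": 0, "ty": -0.8, "tz": 0, "wx": 0, "wy": 0, "wz": 0, "fingers": 0}, {"tx": 0, "ty": -2, "tz": 0, "wx": 0, "wy": 0, "wz": 0, "fingers": 0}, {"tx": 0, "ty": -2, "tz": -2, "wx": 0, "wy": 0, "wz": 0, "fingers": 0}]}}

```text
clock: 10.22
ee_pos: [0.4987, -0.1765, 0.1602]
ee_rot: [[0.932, 0.363, -0.004], [0.363, -0.932, 0.001], [-0.004, -0.003, -1.0]]
contact_force: [-0.6, 0.4, -0.0]
width: -0.0001
```

Request:
{"name": "servo_tool", "arguments": {"steps": [{"tx": 0, "ty": -2, "tz": -3, "wx": 0, "wy": 0, "wz": 0, "fingers": 0}, {"tx": 0, "ty": -2, "tz": -3, "wx": 0, "wy": 0, "wz": 0, "fingers": 0.3}, {"tx": 0, "ty": -2, "tz": -3, "wx": 0, "wy": 0, "wz": 0, "fingers": 0.5}, {"tx": 0, "ty": -2, "tz": -2, "wx": 0, "wy": 0, "wz": 0, "fingers": 0.5}, {"tx": 0, "ty": 0, "tz": 0, "wx": 0, "wy": 0, "wz": 0, "fingers": 0.5}]}}

```text
clock: 10.63
ee_pos: [0.4726, -0.1009, 0.2785]
ee_rot: [[0.931, 0.366, 0.01], [0.366, -0.931, -0.004], [0.008, 0.007, -1.0]]
contact_force: [0.9, 0.1, 0.2]
width: 0.0425
```

```bash
python3 - <<'E'
from h import *
st()
for n in('scene','side','wrist'): cv2.imwrite(f"pics/{n}4.png",get_image(n)[:,:,::-1])
crop('pics/scene4.png',155,185,90,90,6,'pics/c9.png')
crop('pics/side4.png',290,215,90,90,6,'pics/c10.png')
E
```

```text
t 10.63 p [ 0.4726 -0.1009  0.2785] yangle 291.44 F [0.93 0.12 0.2 ] w 0.0425 j [-21.  12.  87.   0.  81. -43.]
```

View pics/wrist4.png

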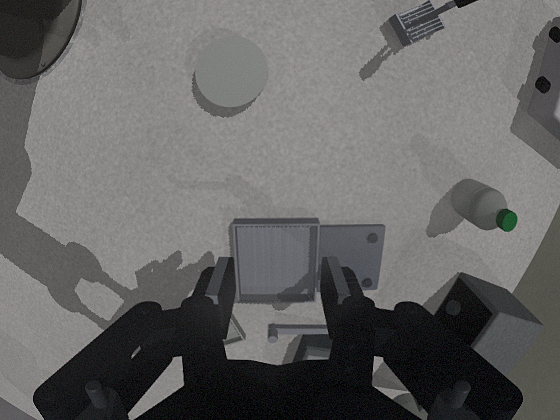

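View pics/c9.png

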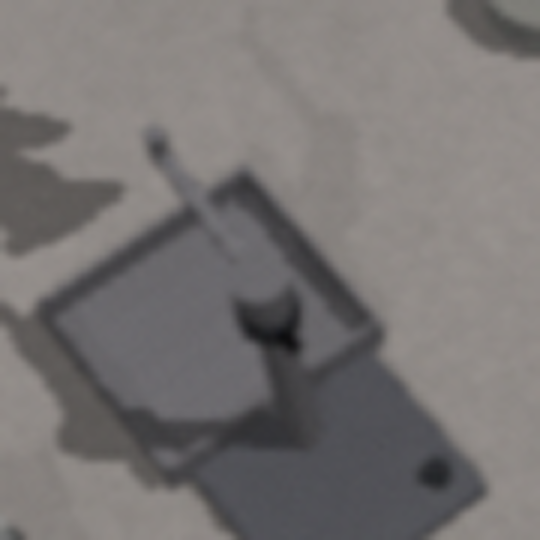

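View pics/c10.png

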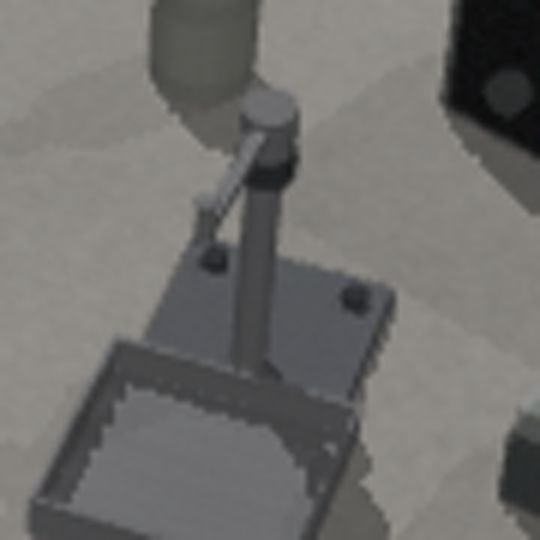

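Request:
{"name": "servo_tool", "arguments": {"steps": [{"tx": 3.2, "ty": -1.9, "tz": 0, "wx": 0, "wy": 0, "wz": 0, "fingers": 0.5}, {"tx": 3.2, "ty": -1.9, "tz": 0, "wx": 0, "wy": 0, "wz": 0, "fingers": 0.5}, {"tx": 3.2, "ty": -1.9, "tz": 0, "wx": 0, "wy": 0, "wz": 0, "fingers": 0.5}, {"tx": 3.2, "ty": -1.9, "tz": 0, "wx": 0, "wy": 0, "wz": 0, "fingers": 0.5}, {"tx": 3.2, "ty": -1.9, "tz": 0, "wx": 0, "wy": 0, "wz": 0, "fingers": 0.5}]}}

```text
clock: 11.2
ee_pos: [0.5868, 0.0447, 0.2711]
ee_rot: [[0.932, 0.362, -0.002], [0.362, -0.932, -0.001], [-0.002, -0.0, -1.0]]
contact_force: [0.6, -0.8, 0.9]
width: 0.0421
```

Request:
{"name": "servo_tool", "arguments": {"steps": [{"tx": 3.2, "ty": -1.9, "tz": 0, "wx": 0, "wy": 0, "wz": 0, "fingers": 0.5}, {"tx": 3.2, "ty": -1.9, "tz": 0, "wx": 0, "wy": 0, "wz": -7, "fingers": 0.5}, {"tx": 0, "ty": 0, "tz": 0, "wx": 0, "wy": 0, "wz": -7, "fingers": 0.5}, {"tx": 0, "ty": 0, "tz": 0, "wx": 0, "wy": 0, "wz": -7, "fingers": 0.5}, {"tx": 0, "ty": 0, "tz": 0, "wx": 0, "wy": 0, "wz": -7, "fingers": 0.5}]}}

```text
clock: 11.62
ee_pos: [0.6322, 0.1027, 0.2699]
ee_rot: [[0.647, 0.762, -0.004], [0.762, -0.647, -0.001], [-0.003, -0.002, -1.0]]
contact_force: [0.3, 0.2, 0.4]
width: 0.0427
```

Request:
{"name": "servo_tool", "arguments": {"steps": [{"tx": 0, "ty": 0, "tz": 0, "wx": 0, "wy": 0, "wz": 0, "fingers": 0.5}, {"tx": 0, "ty": 0, "tz": 0, "wx": 0, "wy": 0, "wz": 0, "fingers": 0.5}]}}

```text
clock: 11.78
ee_pos: [0.6318, 0.1022, 0.2713]
ee_rot: [[0.656, 0.755, -0.002], [0.755, -0.656, -0.0], [-0.002, -0.001, -1.0]]
contact_force: [-0.8, 0.1, 0.9]
width: 0.0431
```

```bash
python3 - <<'E'
from h import *
st()
W=camera_model('wrist');import pickle;pickle.dump(W,open('w5.pkl','wb'))
cv2.imwrite(f"pics/wrist5.png",get_image('wrist')[:,:,::-1])
E
```

```text
t 11.78 p [0.6318 0.1022 0.2713] yangle 319.04 F [-0.78  0.14  0.9 ] w 0.0431 j [  2.  31.  60.  -0.  89. -47.]
```

View pics/wrist5.png

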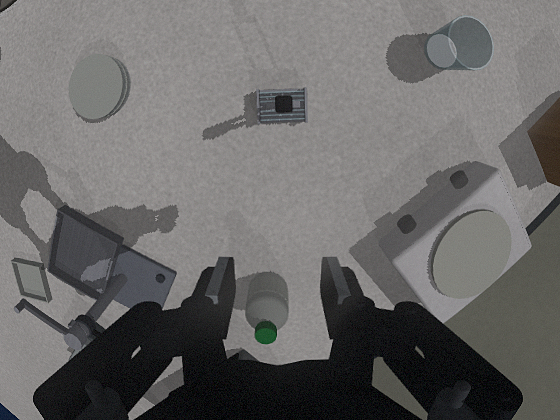

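The rack is almost straight below the camera, with its grip at about (284,104).

```bash
python3 - <<'E'
from h import *
import pickle
W=pickle.load(open('w5.pkl','rb'))
crop('pics/wrist5.png',250,80,64,50,10,'pics/c11.png')
im=cv2.imread('pics/wrist5.png')
g=cv2.cvtColor(im,cv2.COLOR_BGR2GRAY)[80:130,250:314]
n,l,s,c=cv2.connectedComponentsWithStats((g<30).astype(np.uint8))
print(s,c)
for i in range(1,n):
    if s[i,4]>30:
        u,v=c[i]+[250,80];print(u,v,'top',onz(W,u,v,.171,True),s[i])
E
```

```text
[[   0    0   64   50 3114]
 [  25   17    5   15   30]
 [  29   16    7    2   10]
 [  37   16    1    1    1]
 [  31   17   11   15   29]
 [  31   19    1    1    1]
 [  33   19    2    2    2]
 [  36   19    1    1    1]
 [  39   21    1    1    1]
 [  28   22    3    3    4]
 [  33   23    1    1    1]
 [  31   27    3    2    3]
 [  39   27    1    1    1]
 [  36   28    2    1    2]] [[31.47270392 24.51027617]
 [26.66666667 24.93333333]
 [31.6        16.5       ]
 [37.         16.        ]
 [38.27586207 26.48275862]
 [31.         19.        ]
 [33.5        19.5       ]
 [36.         19.        ]
 [39.         21.        ]
 [29.25       22.75      ]
 [33.         23.        ]
 [32.         27.66666667]
 [39.         27.        ]
 [36.5        28.        ]]
```

View pics/c11.png

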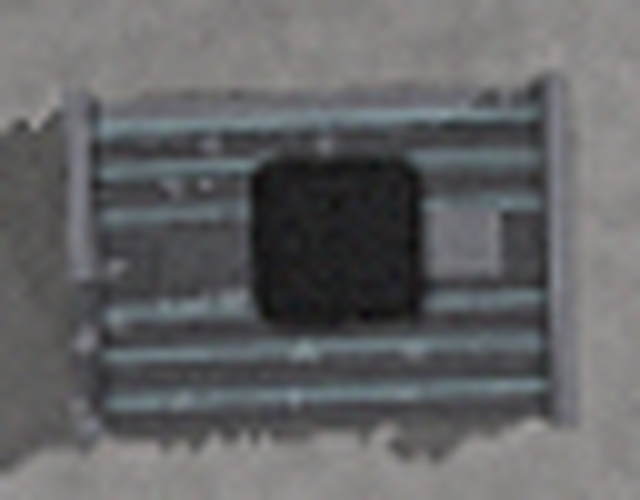

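```bash
python3 - <<'E'
from h import *
import pickle
W=pickle.load(open('w5.pkl','rb'))
s=get_state()
g=onz(W,283.2,103.7,.171,True);print(g)
a=onz(W,250+10,80+12.8,.03,True);b=onz(W,250+54.5,80+11.5,.03,True);c=onz(W,260.3,80+40.8,.03,True);d=onz(W,304.5,118.6,.03,True)
print([np.degrees(np.arctan2(*(q-p)[1::-1])) for p,q in((a,b),(c,d))],np.linalg.norm(a-b))
cen=[onz(W,250+x/10,80+y/10,.03,True) for x,y in((75,95),(555,75),(85,440),(570,425))];print(np.mean(cen,0))
print(to([g[0],g[1],s['ee_pos'][2]]))
# fingertips in wrist image
crop('pics/wrist5.png',190,240,180,110,4,'pics/c12.png')
for z in (0,-.005,.014,-.016): print(z,proj(W,s['ee_pos']+s['ee_rot']@[.0213,0,z],True))
# hook tip from wrist4? 
E
```

```text
[0.57357268 0.16049403 0.171     ]
[np.float64(50.91576896542012), np.float64(52.05531554325744)] 0.05463998746589129
[0.57480059 0.16071005 0.03      ]
[ 0.59 -8.21  0.01]
0 (np.float64(312.9115479683419), np.float64(252.51638930880821))
-0.005 (np.float64(313.8186873036377), np.float64(256.43409263436797))
0.014 (np.float64(310.58126573017444), np.float64(242.5032659741837))
-0.016 (np.float64(315.971638449323), np.float64(265.777338896561))
```

View pics/c12.png

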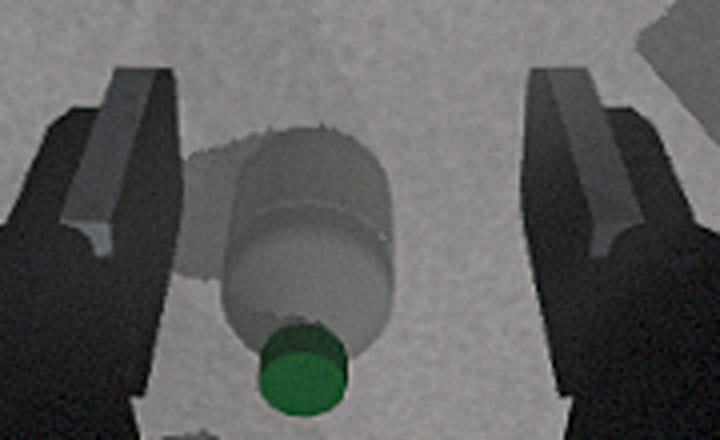

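Request:
{"name": "servo_tool", "arguments": {"steps": [{"tx": 0.3, "ty": -2.8, "tz": 0, "wx": 0, "wy": 0, "wz": 0, "fingers": 0.5}, {"tx": 0.3, "ty": -2.8, "tz": 0, "wx": 0, "wy": 0, "wz": 0, "fingers": 0.5}, {"tx": 0, "ty": -2.6, "tz": 1, "wx": 0, "wy": 0, "wz": -2, "fingers": 0.5}, {"tx": 0, "ty": 0, "tz": 3, "wx": 0, "wy": 0, "wz": 0, "fingers": 0.5}, {"tx": 0, "ty": 0, "tz": 3, "wx": 0, "wy": 0, "wz": 0, "fingers": 0.5}]}}

```text
clock: 12.25
ee_pos: [0.5734, 0.1619, 0.204]
ee_rot: [[0.627, 0.779, 0.005], [0.779, -0.627, 0.001], [0.003, 0.003, -1.0]]
contact_force: [0.4, 0.2, -1.8]
width: 0.0428
```

Request:
{"name": "servo_tool", "arguments": {"steps": [{"tx": 0, "ty": 0, "tz": 1, "wx": 0, "wy": 0, "wz": 0, "fingers": 0.5}, {"tx": 0, "ty": 0, "tz": 0, "wx": 0, "wy": 0, "wz": 0, "fingers": 0.5}, {"tx": 0, "ty": 0, "tz": 0, "wx": 0, "wy": 0, "wz": 0, "fingers": 0.5}]}}

```text
clock: 12.5
ee_pos: [0.5738, 0.1607, 0.1936]
ee_rot: [[0.627, 0.779, 0.0], [0.779, -0.627, -0.0], [0.0, 0.0, -1.0]]
contact_force: [0.6, -1.0, 1.1]
width: 0.0427
```

```bash
python3 - <<'E'
from h import *
s=st();print(to([.5736,.1605,.122]))
D=camera_model('side');S=camera_model('scene')
for n in('scene','side'): cv2.imwrite(f"pics/{n}6.png",get_image(n)[:,:,::-1])
crop('pics/side6.png',210,145,70,90,6,'pics/c13.png')
crop('pics/scene6.png',290,150,60,80,6,'pics/c14.png')
for dz in(.0,.016,.02): 
  for sg in(-1,1): print(dz,sg,(np.array(proj(D,s['ee_pos']+s['ee_rot']@[sg*.0215,0,-dz]))-[210,145])*6,(np.array(proj(S,s['ee_pos']+s['ee_rot']@[sg*.0215,0,-dz]))-[290,150])*6)
E
```

```text
t 12.5 p [0.5738 0.1607 0.1936] yangle 321.19 F [ 0.65 -1.04  1.11] w 0.0427 j [  8.  28.  77.  -0.  75. -43.]
[-0.03 -0.01  7.16]
0.0 -1 [184.16238809 230.1472026 ] [154.52034875 199.53438521]
0.0 1 [178.73106097 183.89858761] [242.76675321 227.41652826]
0.016 -1 [182.8388991  204.89409277] [157.94812291 179.90089816]
0.016 1 [177.40204546 158.87772071] [247.22914439 207.98766075]
0.02 -1 [182.50553966 198.53335796] [158.81734239 174.92221269]
0.02 1 [177.06734396 152.57642364] [248.36081802 203.0604511 ]
```

View pics/c13.png

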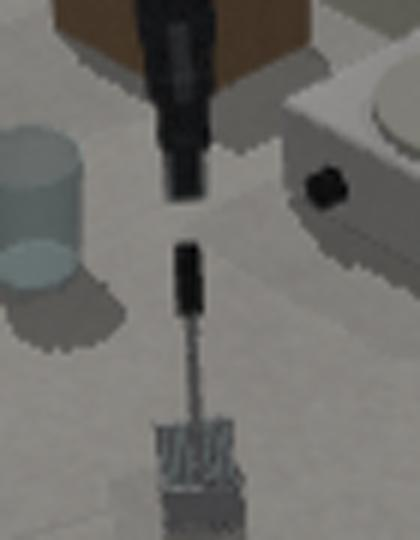

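View pics/c14.png

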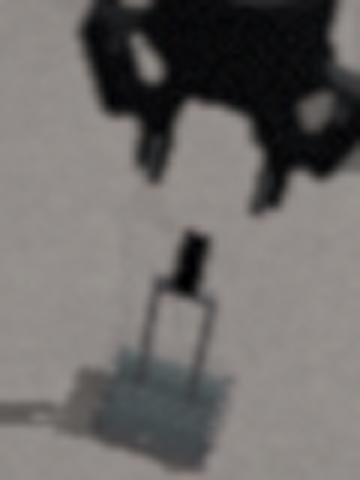

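Request:
{"name": "servo_tool", "arguments": {"steps": [{"tx": 0, "ty": 0, "tz": 2, "wx": 0, "wy": 0, "wz": 0, "fingers": 0.5}, {"tx": 0, "ty": 0, "tz": 2, "wx": 0, "wy": 0, "wz": 0, "fingers": 0.5}, {"tx": 0, "ty": 0, "tz": 2, "wx": 0, "wy": 0, "wz": 0, "fingers": 0.5}, {"tx": 0, "ty": 0, "tz": 0.8, "wx": 0, "wy": 0, "wz": 0, "fingers": 0.5}, {"tx": 0, "ty": 0, "tz": 0, "wx": 0, "wy": 0, "wz": 0, "fingers": 0.4}]}}

```text
clock: 13.02
ee_pos: [0.573, 0.1608, 0.1244]
ee_rot: [[0.626, 0.78, -0.002], [0.78, -0.626, -0.0], [-0.001, -0.001, -1.0]]
contact_force: [-1.0, 0.4, -0.1]
width: 0.0341
```

Request:
{"name": "servo_tool", "arguments": {"steps": [{"tx": 0, "ty": 0, "tz": 0, "wx": 0, "wy": 0, "wz": 0, "fingers": 0.25}, {"tx": 0, "ty": 0, "tz": 0, "wx": 0, "wy": 0, "wz": 0, "fingers": 0.25}, {"tx": 0, "ty": 0, "tz": 0, "wx": 0, "wy": 0, "wz": 0, "fingers": 0}, {"tx": 0, "ty": 0, "tz": 0, "wx": 0, "wy": 0, "wz": 0, "fingers": 0}, {"tx": 0, "ty": 0, "tz": 0, "wx": 0, "wy": 0, "wz": 0, "fingers": 0}], "force": 40}}

```text
clock: 13.43
ee_pos: [0.574, 0.1607, 0.1269]
ee_rot: [[0.625, 0.78, 0.002], [0.78, -0.625, -0.0], [0.001, 0.002, -1.0]]
contact_force: [-0.8, -2.0, 5.6]
width: 0.013
```

```bash
python3 - <<'E'
from h import *
s=st()
for n in('scene','side'): cv2.imwrite(f"pics/{n}7.png",get_image(n)[:,:,::-1])
crop('pics/side7.png',210,145,70,90,5,'pics/c13.png')
crop('pics/scene7.png',290,150,70,90,5,'pics/c14.png')
cv2.imwrite('pics/c15.png',np.hstack([cv2.imread('pics/c13.png'),cv2.imread('pics/c14.png')]))
E
```

```text
t 13.43 p [0.574  0.1607 0.1269] yangle 321.3 F [-0.81 -1.95  5.62] w 0.013 j [  8.  31.  83.  -0.  66. -43.]
```

View pics/c15.png

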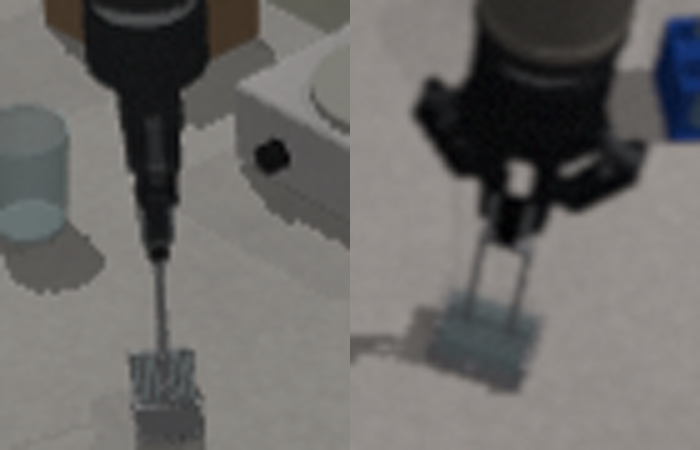

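```bash
python3 - <<'E'
from h import *
S=camera_model('scene');D=camera_model('side')
f=lambda x,y,x0,y0:((x+.5)/6-.5+x0,(y+.5)/6-.5+y0)
crop('pics/wrist4.png',255,305,80,50,8,'pics/c16.png')
a=f(155,132,155,185);b=f(207,200,290,215)
a2=f(268,288,155,185);b2=f(271,100,290,215)
T=tri(ray(S,*a),ray(D,*b));H=tri(ray(S,*a2),ray(D,*b2))
print(T,H);d=(T[0]-H[0])[:2];print(np.linalg.norm(d),np.degrees(np.arctan2(d[1],d[0]))%360)
z=np.load('wristrel.npz');M=dict(camera_model('wrist'))
E=np.array([[.931,.366,.010],[.366,-.931,-.004],[.008,.007,-1]]);p=np.array([.4726,-.1009,.2785])
M['R']=z['R']@E.T;M['t']=z['t']-M['R']@p
for uv in((273,329),(272,328)):
    t=onz(M,*uv,.189,True);d=t[:2]-POST;print(t,np.linalg.norm(d),np.degrees(np.arctan2(d[1],d[0]))%360)
E
```

```text
(array([ 0.51789602, -0.23274777,  0.18718204]), [np.float64(0.0010804089903727128), np.float64(0.001080408990372747)]) (array([ 0.60388798, -0.20175751,  0.17513943]), [np.float64(0.00013458031257263843), np.float64(0.00013458031257264328)])
0.09140576399112359 199.81842567530325
[ 0.51548545 -0.22181085  0.189     ] 0.08785955007164192 191.7626384260647
[ 0.51409675 -0.22094968  0.189     ] 0.08905065611350332 191.03802542009646
```

View pics/c16.png

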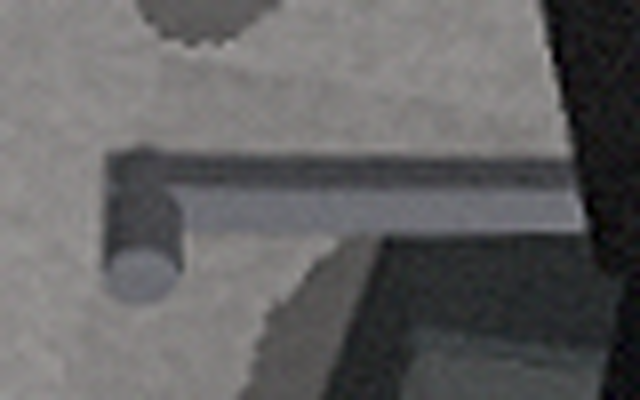

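Request:
{"name": "servo_tool", "arguments": {"steps": [{"tx": 0, "ty": 0, "tz": -1, "wx": 0, "wy": 0, "wz": 0, "fingers": 0}, {"tx": 0, "ty": 0, "tz": -2, "wx": 0, "wy": 0, "wz": 0, "fingers": 0}, {"tx": 0, "ty": 0, "tz": -3, "wx": 0, "wy": 0, "wz": 0, "fingers": 0}, {"tx": 0, "ty": 0, "tz": -2.5, "wx": 0, "wy": 0, "wz": 0, "fingers": 0}, {"tx": 0, "ty": 0, "tz": -1, "wx": 0, "wy": 0, "wz": 0, "fingers": 0}]}}

```text
clock: 13.95
ee_pos: [0.5748, 0.1615, 0.2247]
ee_rot: [[0.625, 0.781, 0.007], [0.781, -0.625, 0.001], [0.005, 0.004, -1.0]]
contact_force: [0.7, -0.8, -2.4]
width: 0.0132
```

```bash
python3 - <<'E'
from h import *
z=np.load('wristrel.npz');M=dict(camera_model('wrist'))
E=np.array([[.931,.366,.010],[.366,-.931,-.004],[.008,.007,-1]]);p=np.array([.4726,-.1009,.2785])
M['R']=z['R']@E.T;M['t']=z['t']-M['R']@p
t=onz(M,272.5,338.9,.189,True);d=t[:2]-POST;print(t,np.linalg.norm(d),np.degrees(np.arctan2(d[1],d[0]))%360)
a=np.radians(201.4);e=np.array([np.cos(a),np.sin(a)])
for r in(.12,.05):print(r,POST+r*e)
s=st()
for n in('scene','side'): cv2.imwrite(f"pics/{n}8.png",get_image(n)[:,:,::-1])
crop('pics/side8.png',210,125,70,90,5,'pics/c13.png')
crop('pics/scene8.png',290,130,70,90,5,'pics/c14.png')
cv2.imwrite('pics/c17.png',np.hstack([cv2.imread('pics/c13.png'),cv2.imread('pics/c14.png')]))
D=camera_model('side');
for zz in(.06,.08,.09,.1): print(zz,(np.array(proj(D,s['ee_pos']*[1,1,0]+[0,0,zz]))-[210,125])*5)
E
```

```text
[ 0.51978731 -0.23441865  0.189     ] 0.08722586374214082 200.48001868084788
0.12 [ 0.4897733  -0.24768521]
0.05 [ 0.55494721 -0.22214384]
t 13.95 p [0.5748 0.1615 0.2247] yangle 321.31 F [ 0.75 -0.81 -2.43] w 0.0132 j [  8.  26.  74.   0.  79. -43.]
0.06 [160.13284591 436.77183565]
0.08 [158.88334472 412.96864968]
0.09 [158.25193155 400.94013376]
0.1 [157.61601329 388.82579511]
```

View pics/c17.png

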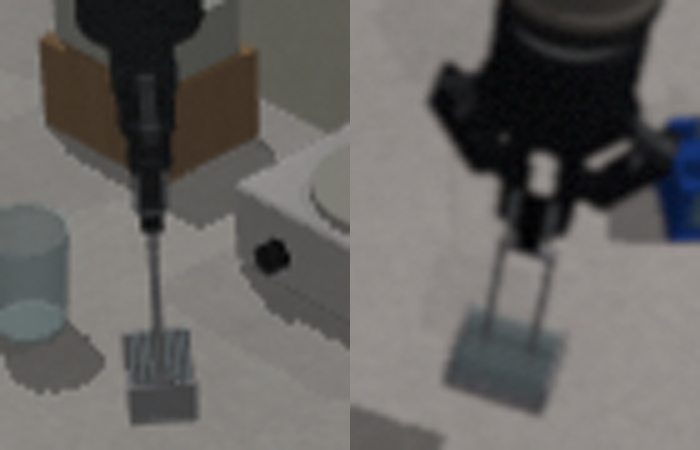

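Request:
{"name": "servo_tool", "arguments": {"steps": [{"tx": -1.6, "ty": 0.65, "tz": 0, "wx": 0, "wy": 0, "wz": 0, "fingers": 0}, {"tx": -2.9, "ty": 1.2, "tz": 0, "wx": 0, "wy": 0, "wz": 0, "fingers": 0}, {"tx": -2.9, "ty": 1.2, "tz": 0, "wx": 0, "wy": 0, "wz": 0, "fingers": 0}, {"tx": -2.9, "ty": 1.2, "tz": 0, "wx": 0, "wy": 0, "wz": 0, "fingers": 0}, {"tx": -2.9, "ty": 1.2, "tz": 0, "wx": 0, "wy": 0, "wz": 0, "fingers": 0}]}}

```text
clock: 14.47
ee_pos: [0.5316, 0.023, 0.218]
ee_rot: [[0.625, 0.781, -0.004], [0.781, -0.625, 0.0], [-0.002, -0.003, -1.0]]
contact_force: [0.4, 0.3, -2.7]
width: 0.013
```

Request:
{"name": "servo_tool", "arguments": {"steps": [{"tx": -2.9, "ty": 1.2, "tz": 0, "wx": 0, "wy": 0, "wz": 0, "fingers": 0}, {"tx": -2.9, "ty": 1.2, "tz": 0, "wx": 0, "wy": 0, "wz": 0, "fingers": 0}, {"tx": -2.9, "ty": 1.2, "tz": 0, "wx": 0, "wy": 0, "wz": 0, "fingers": 0}, {"tx": -2.9, "ty": 1.2, "tz": 0, "wx": 0, "wy": 0, "wz": 0, "fingers": 0}, {"tx": -2.9, "ty": 1.2, "tz": 0, "wx": 0, "wy": 0, "wz": 0, "fingers": 0}]}}

```text
clock: 14.88
ee_pos: [0.4879, -0.1276, 0.2182]
ee_rot: [[0.625, 0.78, -0.003], [0.78, -0.625, 0.002], [-0.001, -0.003, -1.0]]
contact_force: [1.2, -0.1, -2.7]
width: 0.0128
```

Request:
{"name": "servo_tool", "arguments": {"steps": [{"tx": -2.9, "ty": 1.2, "tz": 0, "wx": 0, "wy": 0, "wz": 0, "fingers": 0}, {"tx": -2.4, "ty": 1.0, "tz": 0, "wx": 0, "wy": 0, "wz": 0, "fingers": 0}, {"tx": -1.3, "ty": 0.4, "tz": 0, "wx": 0, "wy": 0, "wz": 0, "fingers": 0}, {"tx": 0, "ty": 0, "tz": 0, "wx": 0, "wy": 0, "wz": -4, "fingers": 0}, {"tx": 0, "ty": 0, "tz": 0, "wx": 0, "wy": 0, "wz": -6, "fingers": 0}]}}

```text
clock: 15.3
ee_pos: [0.4672, -0.195, 0.218]
ee_rot: [[0.48, 0.877, -0.003], [0.877, -0.48, 0.002], [0.0, -0.004, -1.0]]
contact_force: [-0.2, 0.2, -1.9]
width: 0.0129
```

Request:
{"name": "servo_tool", "arguments": {"steps": [{"tx": 0, "ty": 0, "tz": 0, "wx": 0, "wy": 0, "wz": -6, "fingers": 0}, {"tx": 0, "ty": 0, "tz": 0, "wx": 0, "wy": 0, "wz": -6, "fingers": 0}, {"tx": 0, "ty": 0, "tz": 0, "wx": 0, "wy": 0, "wz": -6, "fingers": 0}, {"tx": 0, "ty": 0, "tz": 0, "wx": 0, "wy": 0, "wz": -6, "fingers": 0}, {"tx": 0, "ty": 0, "tz": 0, "wx": 0, "wy": 0, "wz": -6, "fingers": 0}]}}

```text
clock: 15.72
ee_pos: [0.4676, -0.1939, 0.2181]
ee_rot: [[-0.028, 1.0, -0.003], [1.0, 0.028, 0.002], [0.002, -0.003, -1.0]]
contact_force: [-0.4, -0.3, -2.5]
width: 0.0129
```

Request:
{"name": "servo_tool", "arguments": {"steps": [{"tx": 0, "ty": 0, "tz": 0, "wx": 0, "wy": 0, "wz": -6, "fingers": 0}, {"tx": 0, "ty": 0, "tz": 0, "wx": 0, "wy": 0, "wz": -6, "fingers": 0}, {"tx": 0, "ty": 0, "tz": 0, "wx": 0, "wy": 0, "wz": -5, "fingers": 0}, {"tx": 0, "ty": 0, "tz": 0, "wx": 0, "wy": 0, "wz": -3, "fingers": 0}, {"tx": 0, "ty": 0, "tz": 0, "wx": 0, "wy": 0, "wz": 0, "fingers": 0}]}}

```text
clock: 16.13
ee_pos: [0.4676, -0.1939, 0.2182]
ee_rot: [[-0.365, 0.931, -0.003], [0.931, 0.365, 0.002], [0.003, -0.002, -1.0]]
contact_force: [0.2, 1.3, -3.2]
width: 0.0132
```

```bash
python3 - <<'E'
from h import *
s=st();W=camera_model('wrist')
for n in('scene','side','wrist'): cv2.imwrite(f"pics/{n}9.png",get_image(n)[:,:,::-1])
a=np.radians(201);e=np.array([np.cos(a),np.sin(a)])
for r in(.12,.085,.05):print(r,to([*(POST+r*e),.21]))
print('pin',proj(W,[*(POST+.085*e),.189],True))
crop('pics/side9.png',270,180,120,120,5,'pics/c18.png')
crop('pics/scene9.png',140,160,120,120,5,'pics/c19.png')
E
```

```text
t 16.13 p [ 0.4676 -0.1939  0.2182] yangle 21.4 F [ 0.16  1.33 -3.22] w 0.0132 j [ -31.   17.   89.    0.   74. -143.]
0.12 [-5.69  0.09  0.9 ]
0.085 [-5.71  3.59  0.89]
0.05 [-5.72  7.09  0.89]
pin (np.float64(194.05177753043807), np.float64(278.02192070468453))
```

View pics/c18.png

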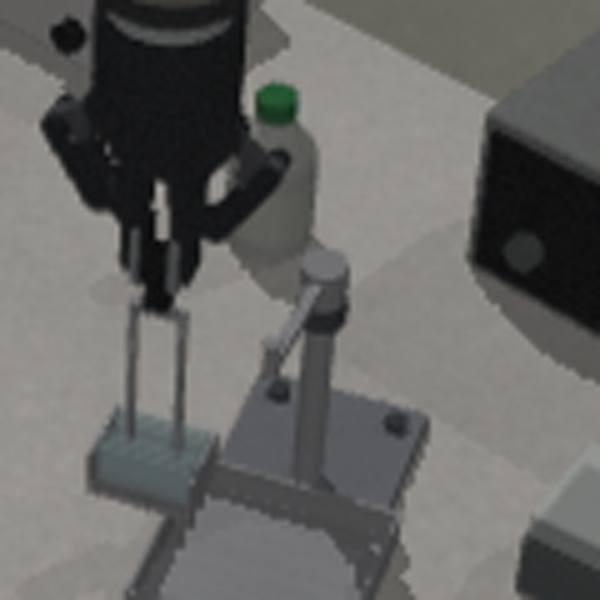

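View pics/c19.png

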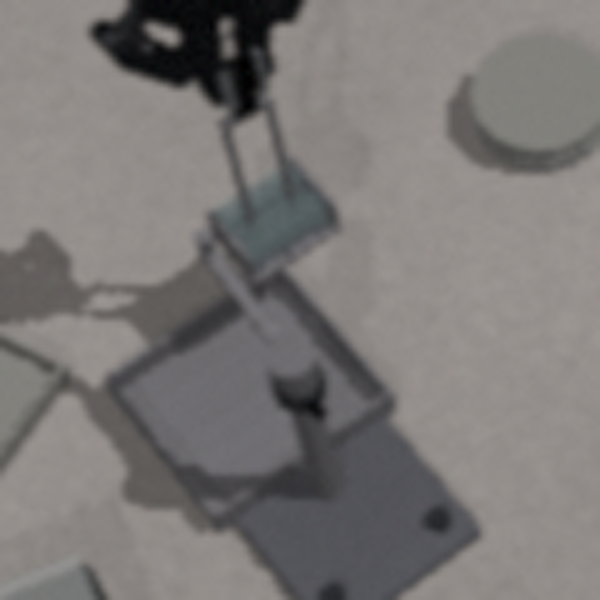

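View pics/wrist9.png

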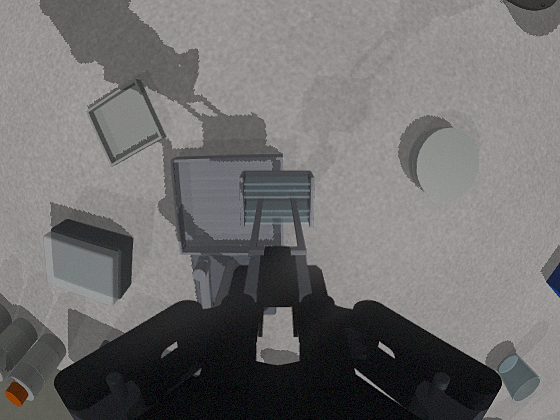

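```bash
python3 - <<'E'
from h import *
crop('pics/wrist9.png',180,240,70,75,8,'pics/c20.png')
W=camera_model('wrist');s=get_state()
for z in(.2,.215,.22,.225): # crossbar ends (y +-16 -> tool x)
    print(z,[np.round(proj(W,np.r_[s['ee_pos'][:2]+s['ee_rot'][:2,0]*k,z],True),1) for k in(-.016,.016)])
E
```

```text
0.2 [array([249.9, 237. ]), array([301.9, 237. ])]
0.215 [array([247.9, 247.1]), array([303.7, 247.1])]
0.22 [array([247.2, 250.8]), array([304.4, 250.8])]
0.225 [array([246.4, 254.7]), array([305.1, 254.7])]
```

View pics/c20.png

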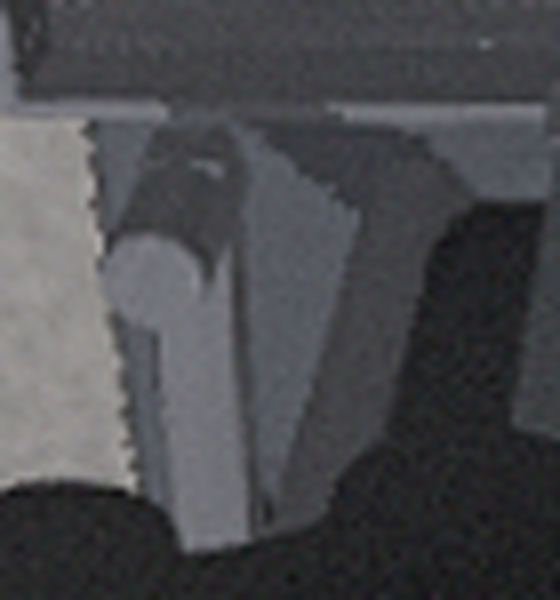

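```bash
python3 - <<'E'
from h import *
W=camera_model('wrist');s=get_state()
t=onz(W,199,274.5,.189,True);d=t[:2]-POST;print(t,np.linalg.norm(d),np.degrees(np.arctan2(d[1],d[0]))%360,to(t))
p=onz(W,204.8,285,.175,True);q=onz(W,207,306.5,.175,True);d=q-p;print(p,q,(np.degrees(np.arctan2(d[1],d[0]))-180)%360)
E
```

```text
[ 0.51883841 -0.23232432  0.189     ] 0.08741213269926731 198.97622994516274 [-5.4   3.36  2.99]
[ 0.53487917 -0.22645994  0.175     ] [ 0.55375838 -0.21951802  0.175     ] 200.18855632025634
```

Request:
{"name": "servo_tool", "arguments": {"steps": [{"tx": -1.4, "ty": 0, "tz": 0, "wx": 0, "wy": 0, "wz": 0.6, "fingers": 0}, {"tx": -2.0, "ty": 0, "tz": 0, "wx": 0, "wy": 0, "wz": 0.6, "fingers": 0}, {"tx": -1.5, "ty": 0, "tz": 0, "wx": 0, "wy": 0, "wz": 0, "fingers": 0}, {"tx": -0.6, "ty": 0, "tz": 0.6, "wx": 0, "wy": 0, "wz": 0, "fingers": 0}, {"tx": 0, "ty": 0, "tz": 0.7, "wx": 0, "wy": 0, "wz": 0, "fingers": 0}]}}

```text
clock: 16.7
ee_pos: [0.4881, -0.2469, 0.2063]
ee_rot: [[-0.342, 0.94, 0.0], [0.94, 0.342, -0.0], [-0.0, 0.0, -1.0]]
contact_force: [-0.5, 0.1, -2.7]
width: 0.0129
```

Request:
{"name": "servo_tool", "arguments": {"steps": [{"tx": 0, "ty": 0, "tz": 0, "wx": 0, "wy": 0, "wz": 0, "fingers": 0}, {"tx": 0, "ty": 0, "tz": 0, "wx": 0, "wy": 0, "wz": 0, "fingers": 0}]}}

```text
clock: 16.87
ee_pos: [0.4871, -0.2448, 0.2061]
ee_rot: [[-0.344, 0.939, -0.002], [0.939, 0.344, 0.002], [0.002, -0.001, -1.0]]
contact_force: [-1.0, 0.5, -2.9]
width: 0.013
```

```bash
python3 - <<'E'
from h import *
s=st()
for n in('scene','side'): cv2.imwrite(f"pics/{n}10.png",get_image(n)[:,:,::-1])
a=np.radians(200.2);e=np.array([np.cos(a),np.sin(a)])
for r in(.12,.085,.05):print(r,to([*(POST+r*e),.205]))
crop('pics/side10.png',270,180,120,120,5,'pics/c21.png')
crop('pics/scene10.png',140,160,120,120,5,'pics/c22.png')
E
```

```text
t 16.87 p [ 0.4871 -0.2448  0.2061] yangle 20.1 F [-1.01  0.53 -2.86] w 0.013 j [ -35.   22.   84.    0.   74. -145.]
0.12 [-0.06  0.11  0.21]
0.085 [-0.06  3.61  0.21]
0.05 [-0.05  7.11  0.21]
```

View pics/c21.png

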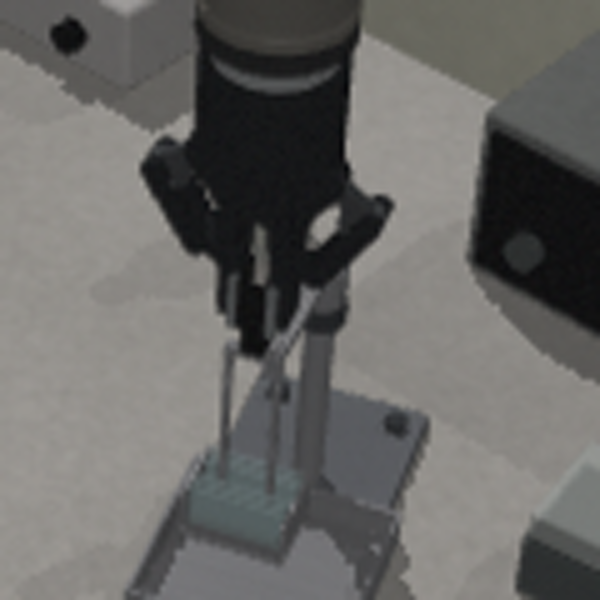

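View pics/c22.png

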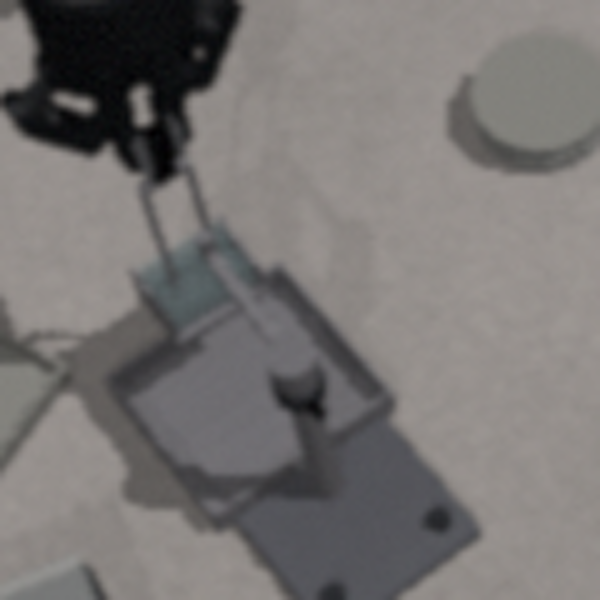

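```bash
python3 - <<'E'
from h import *
s=st()
S=camera_model('scene');D=camera_model('side')
p=s['ee_pos'];x=s['ee_rot'][:,0]
for zz in(.2,.207):
  for k in(-.016,.016):
    X=np.r_[(p+x*k)[:2],zz];print(zz,k,(np.array(proj(S,X))-[140,160])*5+2,(np.array(proj(D,X))-[270,180])*5+2)
a=np.radians(200.2);e=np.array([np.cos(a),np.sin(a)])
X=[*(POST+.085*e),.189];print('pin',(np.array(proj(S,X))-[140,160])*5+2,(np.array(proj(D,X))-[270,180])*5+2)
X=[*(POST),.179];print('hub',(np.array(proj(S,X))-[140,160])*5+2,(np.array(proj(D,X))-[270,180])*5+2)
E
```

```text
t 16.97 p [ 0.4877 -0.2451  0.2071] yangle 20.12 F [-0.15  0.62 -2.08] w 0.0133 j [ -35.   22.   84.    0.   74. -145.]
0.2 -0.016 [138.91299707 199.7712911 ] [281.25585508 369.68370325]
0.2 0.016 [189.64173484 169.37044665] [224.6065544  353.01604406]
0.207 -0.016 [136.38049305 192.823106  ] [282.0100098  359.88498773]
0.207 0.016 [187.39017863 162.32777495] [225.18067855 343.23432524]
pin [202.59795164 240.55207871] [276.03486934 335.33203714]
hub [292.09943583 358.9602529 ] [326.23983382 256.63315193]
```

Request:
{"name": "servo_tool", "arguments": {"steps": [{"tx": -0.05, "ty": 0.8, "tz": 0, "wx": 0, "wy": 0, "wz": 0, "fingers": 0}, {"tx": 0, "ty": 1.0, "tz": 0, "wx": 0, "wy": 0, "wz": 0, "fingers": 0}, {"tx": 0, "ty": 1.0, "tz": 0, "wx": 0, "wy": 0, "wz": 0, "fingers": 0}]}}

```text
clock: 17.22
ee_pos: [0.5155, -0.2363, 0.2076]
ee_rot: [[-0.344, 0.939, 0.001], [0.939, 0.344, -0.0], [-0.001, 0.001, -1.0]]
contact_force: [0.2, -0.3, -1.5]
width: 0.0134
```

Request:
{"name": "servo_tool", "arguments": {"steps": [{"tx": 0, "ty": 1.0, "tz": 0, "wx": 0, "wy": 0, "wz": 0, "fingers": 0}, {"tx": 0, "ty": 1.2, "tz": 0, "wx": 0, "wy": 0, "wz": 0, "fingers": 0}, {"tx": 0, "ty": 1.0, "tz": 0, "wx": 0, "wy": 0, "wz": 0, "fingers": 0}, {"tx": 0, "ty": 0.6, "tz": 0, "wx": 0, "wy": 0, "wz": 0, "fingers": 0}, {"tx": 0, "ty": 0, "tz": 0, "wx": 0, "wy": 0, "wz": 0, "fingers": 0}]}}

```text
clock: 17.63
ee_pos: [0.5513, -0.2229, 0.2067]
ee_rot: [[-0.345, 0.939, 0.0], [0.939, 0.345, 0.0], [0.0, 0.0, -1.0]]
contact_force: [-1.5, 0.8, -3.1]
width: 0.0133
```

```bash
python3 - <<'E'
from h import *
s=st()
for n in('scene','side','wrist'): cv2.imwrite(f"pics/{n}11.png",get_image(n)[:,:,::-1])
a=np.radians(200.2);e=np.array([np.cos(a),np.sin(a)])
r=s['ee_pos'][:2]-POST;print(r@e,to([*(POST+.05*e),.177]))
crop('pics/side11.png',270,180,100,120,4,'pics/c13.png')
crop('pics/scene11.png',140,160,100,120,4,'pics/c14.png')
cv2.imwrite('pics/c23.png',np.hstack([cv2.imread('pics/c13.png'),cv2.imread('pics/c14.png')]))
E
```

```text
t 17.63 p [ 0.5513 -0.2229  0.2067] yangle 20.18 F [-1.54  0.81 -3.07] w 0.0133 j [ -29.   27.   76.    0.   77. -140.]
0.05366505917445693 [0.07 0.54 2.99]
```

View pics/c23.png

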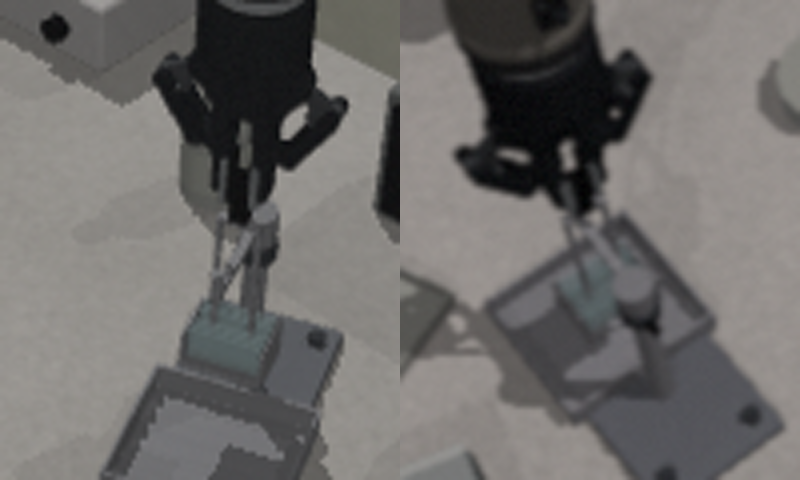

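View pics/wrist11.png

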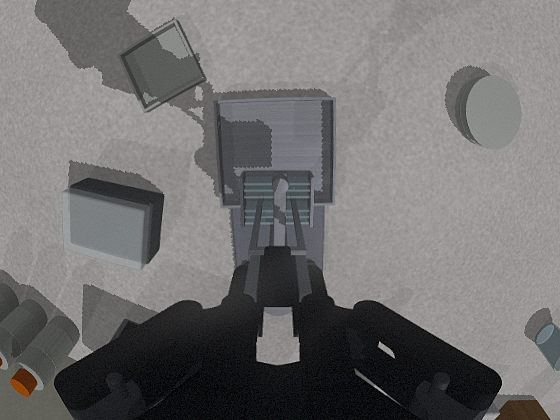

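The pin and arm pass through the handle, centred between the uprights (pin at about (281,184)). Now I'll lower the rack gently.

Request:
{"name": "servo_tool", "arguments": {"steps": [{"tx": 0, "ty": 0, "tz": 0.6, "wx": 0, "wy": 0, "wz": 0, "fingers": 0}, {"tx": 0, "ty": 0, "tz": 0.8, "wx": 0, "wy": 0, "wz": 0, "fingers": 0}, {"tx": 0, "ty": 0, "tz": 0.6, "wx": 0, "wy": 0, "wz": 0, "fingers": 0}, {"tx": 0, "ty": 0, "tz": 0.3, "wx": 0, "wy": 0, "wz": 0, "fingers": 0}, {"tx": 0, "ty": 0, "tz": 0, "wx": 0, "wy": 0, "wz": 0, "fingers": 0}]}}

```text
clock: 18.2
ee_pos: [0.5493, -0.2235, 0.1828]
ee_rot: [[-0.343, 0.939, -0.002], [0.939, 0.343, 0.001], [0.002, -0.002, -1.0]]
contact_force: [0.2, -0.4, -2.3]
width: 0.0131
```

Request:
{"name": "servo_tool", "arguments": {"steps": [{"tx": 0, "ty": 0, "tz": 0.15, "wx": 0, "wy": 0, "wz": 0, "fingers": 0}, {"tx": 0, "ty": 0, "tz": 0.15, "wx": 0, "wy": 0, "wz": 0, "fingers": 0}, {"tx": 0, "ty": 0, "tz": 0, "wx": 0, "wy": 0, "wz": 0, "fingers": 0}]}}

```text
clock: 18.45
ee_pos: [0.55, -0.2238, 0.1811]
ee_rot: [[-0.344, 0.939, 0.0], [0.939, 0.344, -0.0], [-0.0, 0.0, -1.0]]
contact_force: [-0.1, -0.3, -1.8]
width: 0.013
```

Request:
{"name": "servo_tool", "arguments": {"steps": [{"tx": 0, "ty": 0, "tz": 0.1, "wx": 0, "wy": 0, "wz": 0, "fingers": 0}, {"tx": 0, "ty": 0, "tz": 0.1, "wx": 0, "wy": 0, "wz": 0, "fingers": 0}, {"tx": 0, "ty": 0, "tz": 0, "wx": 0, "wy": 0, "wz": 0, "fingers": 0}]}}

```text
clock: 18.7
ee_pos: [0.55, -0.2237, 0.179]
ee_rot: [[-0.344, 0.939, 0.0], [0.939, 0.344, 0.0], [0.0, 0.0, -1.0]]
contact_force: [0.5, 0.3, -2.5]
width: 0.0132
```

Request:
{"name": "servo_tool", "arguments": {"steps": [{"tx": 0, "ty": 0, "tz": 0.1, "wx": 0, "wy": 0, "wz": 0, "fingers": 0}, {"tx": 0, "ty": 0, "tz": 0.1, "wx": 0, "wy": 0, "wz": 0, "fingers": 0}, {"tx": 0, "ty": 0, "tz": 0, "wx": 0, "wy": 0, "wz": 0, "fingers": 0}]}}

```text
clock: 18.95
ee_pos: [0.5499, -0.2236, 0.1769]
ee_rot: [[-0.344, 0.939, -0.0], [0.939, 0.344, 0.0], [0.0, -0.0, -1.0]]
contact_force: [0.3, -0.2, -1.5]
width: 0.0128
```

Request:
{"name": "servo_tool", "arguments": {"steps": [{"tx": 0, "ty": 0, "tz": 0.1, "wx": 0, "wy": 0, "wz": 0, "fingers": 0}, {"tx": 0, "ty": 0, "tz": 0, "wx": 0, "wy": 0, "wz": 0, "fingers": 0}]}}

```text
clock: 19.12
ee_pos: [0.55, -0.2238, 0.1762]
ee_rot: [[-0.344, 0.939, 0.0], [0.939, 0.344, -0.0], [-0.0, 0.0, -1.0]]
contact_force: [-0.5, 1.2, -1.1]
width: 0.0134
```

Request:
{"name": "servo_tool", "arguments": {"steps": [{"tx": 0, "ty": 0, "tz": 0.1, "wx": 0, "wy": 0, "wz": 0, "fingers": 0}, {"tx": 0, "ty": 0, "tz": 0, "wx": 0, "wy": 0, "wz": 0, "fingers": 0}]}}

```text
clock: 19.28
ee_pos: [0.55, -0.2239, 0.1757]
ee_rot: [[-0.344, 0.939, 0.0], [0.939, 0.344, -0.001], [-0.001, 0.0, -1.0]]
contact_force: [-1.4, 0.9, 3.0]
width: 0.0132
```

Contact: about 3 N upward on the tool. I'll hold, then release.

Request:
{"name": "servo_tool", "arguments": {"steps": [{"tx": 0, "ty": 0, "tz": 0, "wx": 0, "wy": 0, "wz": 0, "fingers": 0}, {"tx": 0, "ty": 0, "tz": 0, "wx": 0, "wy": 0, "wz": 0, "fingers": 0}, {"tx": 0, "ty": 0, "tz": 0, "wx": 0, "wy": 0, "wz": 0, "fingers": 0}]}}

```text
clock: 19.53
ee_pos: [0.55, -0.2239, 0.1755]
ee_rot: [[-0.344, 0.939, 0.0], [0.939, 0.344, -0.0], [-0.001, 0.0, -1.0]]
contact_force: [-2.3, 0.2, 3.0]
width: 0.013
```

```bash
python3 - <<'E'
from h import *
s=st()
cv2.imwrite("pics/side12.png",get_image('side')[:,:,::-1])
crop('pics/side12.png',285,190,90,110,6,'pics/c24.png')
E
```

```text
t 19.53 p [ 0.55   -0.2239  0.1755] yangle 20.1 F [-2.29  0.25  3.05] w 0.013 j [ -30.   28.   79.   -0.   73. -140.]
```

View pics/c24.png

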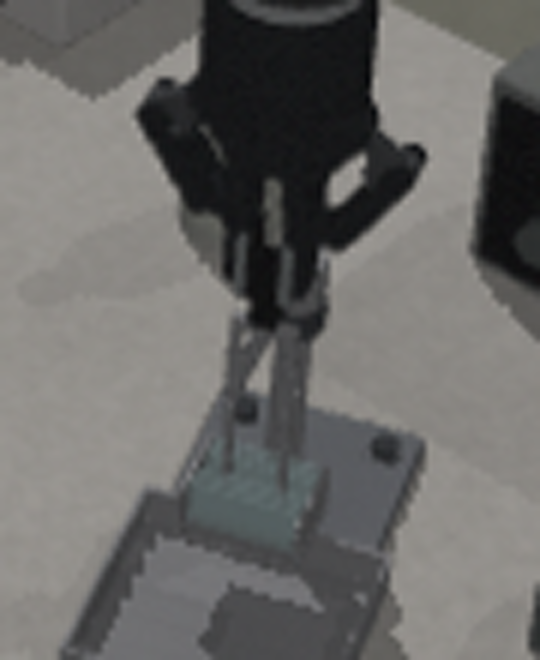

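Request:
{"name": "servo_tool", "arguments": {"steps": [{"tx": 0, "ty": 0, "tz": 0, "wx": 0, "wy": 0, "wz": 0, "fingers": 0.2}, {"tx": 0, "ty": 0, "tz": 0, "wx": 0, "wy": 0, "wz": 0, "fingers": 0.3}, {"tx": 0, "ty": 0, "tz": 0, "wx": 0, "wy": 0, "wz": 0, "fingers": 0.4}, {"tx": 0, "ty": 0, "tz": 0, "wx": 0, "wy": 0, "wz": 0, "fingers": 0.5}, {"tx": 0, "ty": 0, "tz": 0, "wx": 0, "wy": 0, "wz": 0, "fingers": 0.5}]}}

```text
clock: 20.0
ee_pos: [0.5501, -0.2236, 0.1749]
ee_rot: [[-0.344, 0.939, -0.0], [0.939, 0.344, 0.0], [0.0, 0.0, -1.0]]
contact_force: [0.2, -0.5, 0.1]
width: 0.0424
```

```bash
python3 - <<'E'
from h import *
s=st()
for n in('side','scene'):cv2.imwrite(f"pics/{n}13.png",get_image(n)[:,:,::-1])
crop('pics/side13.png',270,180,100,120,4,'pics/c13.png')
crop('pics/scene13.png',140,160,100,120,4,'pics/c14.png')
cv2.imwrite('pics/c25.png',np.hstack([cv2.imread('pics/c13.png'),cv2.imread('pics/c14.png')]))
E
```

```text
t 20.0 p [ 0.5501 -0.2236  0.1749] yangle 20.1 F [ 0.24 -0.49  0.06] w 0.0424 j [ -30.   28.   79.    0.   73. -140.]
```

View pics/c25.png

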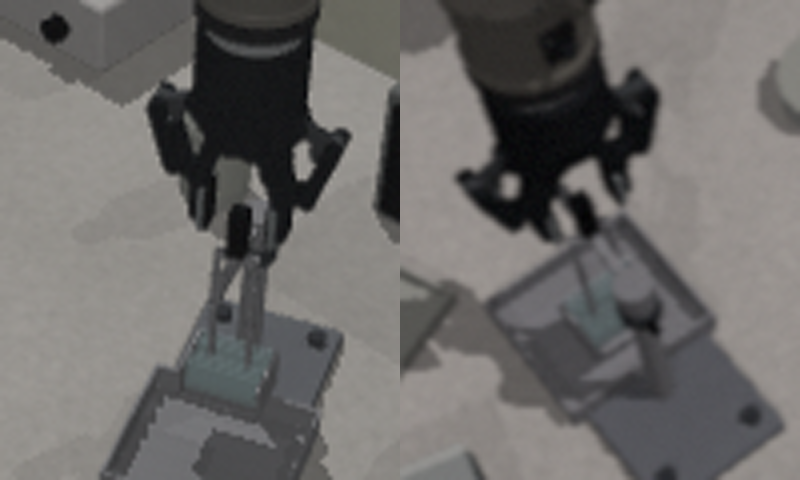

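The rack hangs on its own and the pads are clear of the grip. I'll go straight up.

Request:
{"name": "servo_tool", "arguments": {"steps": [{"tx": 0, "ty": 0, "tz": -1, "wx": 0, "wy": 0, "wz": 0, "fingers": 0.5}, {"tx": 0, "ty": 0, "tz": -2, "wx": 0, "wy": 0, "wz": 0, "fingers": 0.5}, {"tx": 0, "ty": 0, "tz": -3, "wx": 0, "wy": 0, "wz": 0, "fingers": 0.5}, {"tx": 0, "ty": 0, "tz": -3, "wx": 0, "wy": 0, "wz": 0, "fingers": 0.5}, {"tx": 0, "ty": 0, "tz": -1.5, "wx": 0, "wy": 0, "wz": 0, "fingers": 0.5}]}}

```text
clock: 20.52
ee_pos: [0.551, -0.2242, 0.285]
ee_rot: [[-0.344, 0.939, 0.005], [0.939, 0.344, -0.003], [-0.005, 0.004, -1.0]]
contact_force: [-0.4, -1.2, -0.1]
width: 0.0426
```

Request:
{"name": "servo_tool", "arguments": {"steps": [{"tx": 0, "ty": -2, "tz": -1, "wx": 0, "wy": 0, "wz": 0, "fingers": 0.5}, {"tx": 0, "ty": -3, "tz": 0, "wx": 0, "wy": 0, "wz": 0, "fingers": 0.5}, {"tx": 0, "ty": -3, "tz": 0, "wx": 0, "wy": 0, "wz": 0, "fingers": 0.5}, {"tx": 0, "ty": 0, "tz": 0, "wx": 0, "wy": 0, "wz": 0, "fingers": 0.5}, {"tx": 0, "ty": 0, "tz": 0, "wx": 0, "wy": 0, "wz": 0, "fingers": 0.5}]}}

```text
clock: 20.93
ee_pos: [0.4742, -0.2518, 0.2915]
ee_rot: [[-0.342, 0.94, 0.002], [0.94, 0.342, -0.001], [-0.001, 0.001, -1.0]]
contact_force: [0.3, 0.3, 0.9]
width: 0.0426
```

```bash
python3 - <<'E'
from h import *
s=st()
for n in('side','scene','wrist'):cv2.imwrite(f"pics/{n}14.png",get_image(n)[:,:,::-1])
crop('pics/side14.png',285,190,90,110,5,'pics/c13.png')
crop('pics/scene14.png',155,180,70,110,5,'pics/c14.png')
cv2.imwrite('pics/c26.png',np.hstack([cv2.imread('pics/c13.png'),cv2.imread('pics/c14.png')]))
E
```

```text
t 20.93 p [ 0.4742 -0.2518  0.2915] yangle 19.99 F [0.28 0.26 0.91] w 0.0426 j [ -36.   18.   77.    0.   85. -146.]
```

View pics/c26.png

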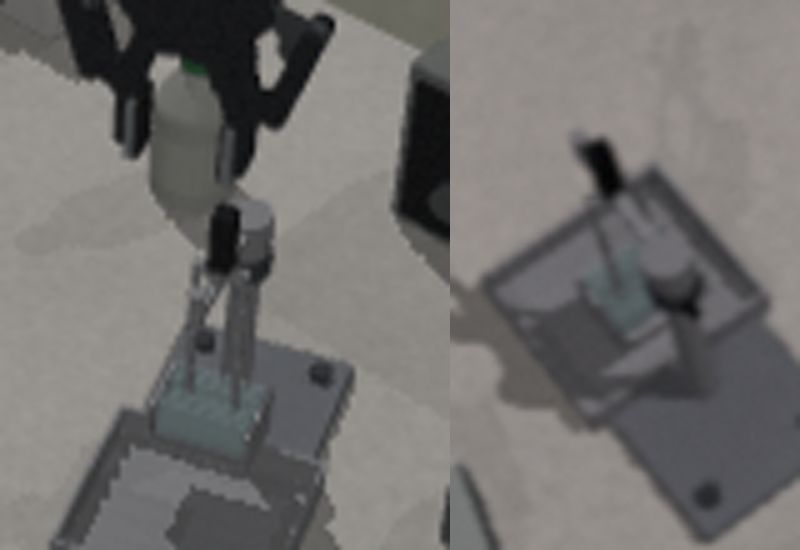

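View pics/wrist14.png

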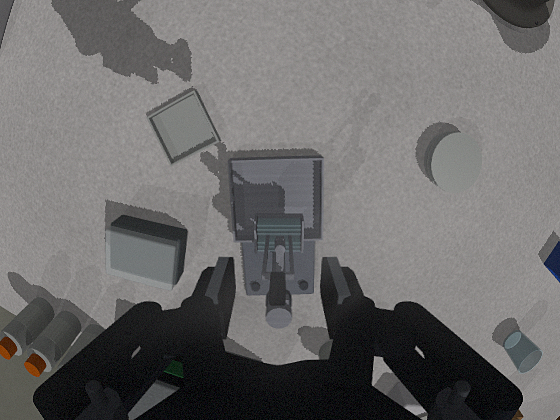

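Request:
{"name": "servo_tool", "arguments": {"steps": [{"tx": 0, "ty": 0, "tz": 0, "wx": 0, "wy": 0, "wz": 0, "fingers": 0.5}, {"tx": 0, "ty": 0, "tz": 0, "wx": 0, "wy": 0, "wz": 0, "fingers": 0.5}, {"tx": 0, "ty": 0, "tz": 0, "wx": 0, "wy": 0, "wz": 0, "fingers": 0.5}, {"tx": 0, "ty": 0, "tz": 0, "wx": 0, "wy": 0, "wz": 0, "fingers": 0.5}, {"tx": 0, "ty": 0, "tz": 0, "wx": 0, "wy": 0, "wz": 0, "fingers": 0.5}]}}

```text
clock: 21.5
ee_pos: [0.4751, -0.2511, 0.29]
ee_rot: [[-0.344, 0.939, -0.0], [0.939, 0.344, 0.0], [0.0, -0.0, -1.0]]
contact_force: [0.3, 0.1, -0.5]
width: 0.0429
```

```bash
python3 - <<'E'
from h import *
a=cv2.imread('pics/side14.png').astype(int)[190:300,310:375];b=get_image('side')[:,:,::-1].astype(int)[190:300,310:375]
print('moved px',(np.abs(a-b).max(2)>40).sum());st()
print(hand_in())
E
```

```text
moved px 8
t 21.55 p [ 0.475  -0.2511  0.29  ] yangle 20.11 F [-0.85  0.07 -0.56] w 0.0427 j [ -36.   18.   77.    0.   85. -146.]
the job is handed in; nothing more can be done
None
```

The rack is hanging on the hook over the drip tray and the arm has let go. I handed the job in at about 21.6 s; no verdict is reported.

**Hook:** I pushed it counter-clockwise with the closed fingers from about 110° to about 202° in the world frame, where the force rose and it met the stop. I held it there at about 9–10 N sideways on the tip pin for roughly 0.7 s. That should be a twist of about 0.04 rad, but I worked this out from the wrist force and could not read the joint directly.

**Rack:** I gripped it by the block, passed the handle over the pin, and lowered it until the tool felt about 3 N of contact, about 55 mm from the turning axis. Then I opened the fingers and backed away.

**Last checks:** The pictures show the rack upright on the arm over the tray. The side view was nearly unchanged after half a second (8 pixels differed). The gripper is well clear with only noise on the force reading, and I saw no bystander out of place, though I did not measure them.

**What disagreed:**
- **Fingertip height:** with the fingers shut, the tips stood about 16 mm behind the tool point, not 14 mm ahead as stated. The first push passed over the pin without touching, so I set the depth from the pictures instead.
- **Hook angle:** my estimates of where it rested after release ranged from 199° to 201.5°. The clearance inside the handle was enough to cover that.

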